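Stagger the drying trays on the bench dryer

TASK

Lift the vent cover off the dryer, set it aside on a clear patch of bench, and puff the bare seat clean: press the air canister's nozzle cap fully down and let it come back up. Then stack all the trays on the dryer, feet down and staggered so the air can wind through: the first in the seat, the second parallel but shifted about 26 mm towards the dryer's round air intake, the next straight above the first again, and so on, each resting flat on the lips below with its foot inside, and put the cover on top as the next in the same pattern. Only then turn the selector clockwise from off, one click for each tray in the stack, leaving the bystanders where they are.

Things in the scene. Friction and masses are not known exactly. Their poses are not given: they have to be found in the camera images.
- tray_a_mid (a point): open aluminium tray, small work fixed to its felt floor: body 56 (x) x 130 (y) x 24 mm, walls 3 mm, lips 8 mm wide along the long rims, on a black foot 30 (x) x 60 (y) x 6 mm centred beneath; 30 mm high, 0.11 to 0.18 kg. Site at its centre, 15 mm above the foot's underside, z up. All trays are alike, same either way round, standing on the bench at the start; up to two are absent (None). Grip across the 56 mm width
- tray_b_mid (a point): open aluminium tray, small work fixed to its felt floor: body 56 (x) x 130 (y) x 24 mm, walls 3 mm, lips 8 mm wide along the long rims, on a black foot 30 (x) x 60 (y) x 6 mm centred beneath; 30 mm high, 0.11 to 0.18 kg. Site at its centre, 15 mm above the foot's underside, z up. All trays are alike, same either way round, standing on the bench at the start; up to two are absent (None). Grip across the 56 mm width
- tray_c_mid (a point): open aluminium tray, small work fixed to its felt floor: body 56 (x) x 130 (y) x 24 mm, walls 3 mm, lips 8 mm wide along the long rims, on a black foot 30 (x) x 60 (y) x 6 mm centred beneath; 30 mm high, 0.11 to 0.18 kg. Site at its centre, 15 mm above the foot's underside, z up. All trays are alike, same either way round, standing on the bench at the start; up to two are absent (None). Grip across the 56 mm width
- tray_d_mid (a point): open aluminium tray, small work fixed to its felt floor: body 56 (x) x 130 (y) x 24 mm, walls 3 mm, lips 8 mm wide along the long rims, on a black foot 30 (x) x 60 (y) x 6 mm centred beneath; 30 mm high, 0.11 to 0.18 kg. Site at its centre, 15 mm above the foot's underside, z up. All trays are alike, same either way round, standing on the bench at the start; up to two are absent (None). Grip across the 56 mm width
- tray_e_mid (a point): open aluminium tray, small work fixed to its felt floor: body 56 (x) x 130 (y) x 24 mm, walls 3 mm, lips 8 mm wide along the long rims, on a black foot 30 (x) x 60 (y) x 6 mm centred beneath; 30 mm high, 0.11 to 0.18 kg. Site at its centre, 15 mm above the foot's underside, z up. All trays are alike, same either way round, standing on the bench at the start; up to two are absent (None). Grip across the 56 mm width
- cover_grip (a point): vent cover: aluminium plate 56 (x) x 130 (y) x 8 mm on the same black foot as the trays (30 x 60 x 6 mm), dark wooden grip bar 14 (x) x 50 (y) x 24 mm high on top, 38 mm high in all, 0.13 kg; same either way round; at the start it lies in the seat. Site at the middle of the grip bar, 26 mm above the foot's underside (20 mm above the plate's); z up
- seat (a point): centre of the top of the dryer's seat frame (aluminium, 56 x 130 mm, well 40 (x) x 70 (y) x 12 mm for a foot), 52 mm above the bench; fixed; y runs along the frame towards the round black air intake, z up. A tray's body rests on the frame with its point 9 mm above this one; each further tray adds 24 mm, its foot hanging in the tray below with 5 mm play each way in x and 32 mm in y
- dryer: the fixed bench dryer: green housing 96 (x) x 205 (y) x 40 mm high, the seat frame on it; origin on the bench below the seat's centre; housing reaches 75 mm to -y and 130 mm to +y; on its +y end the round air intake, 48 mm across, 98 mm from the origin, 52 mm above the bench
- nozzle (a joint): white nozzle cap of the air canister, slides down when pressed: 0 up, 0.006 m fully down; counts as pressed beyond 0.0045; springs back by itself; about 1 N to start, 5.3 N fully down
- nozzle_top (a point): centre of the top of the white nozzle cap (26 mm across, 22 mm high) on the fixed aluminium air canister (52 mm across; cap top 128 mm above the bench)
- selector (a joint): selector angle: 0 at off, grows clockwise seen from above; a click every 20 degrees (0.349 rad), six clicks to the stop at 2.094; springs into the nearest click when let go; about 0.1 N m to turn
- selector_grip (a point): middle of the selector's black bar grip, on its axis, 61 mm above the bench (bar 42 long, 14 wide, 26 mm high, top at 73 mm); the bar lies along this point's x, which turns with it (white line at its +x end); on a fixed grey control box 80 x 80 x 40 mm with seven white marks
- screwdriver: bystander: screwdriver; leave it alone
- hammer: bystander: small hammer; leave it alone
- jar: bystander: jar 52 mm wide, 60 mm high; leave it alone
- mandrel_block: bystander: turned wooden ring stand, 60 mm wide, 70 mm high; leave it alone
- oilstone: bystander: dark oilstone 50 x 140 x 22 mm; leave it alone
- dish: bystander: white dish 70 mm wide; leave it alone
- wax_block: bystander: orange wax block 40 x 55 x 30 mm; leave it alone

How it is judged:
On the way, in this order (a step that is already met when the one before it is completed fails the run):
1. nozzle cap pressed down while no tray or cover is on the dryer (value of joint nozzle above 0.0045 m and horizontal distance between each of tray_a_mid, tray_b_mid, tray_c_mid, tray_d_mid, tray_e_mid, cover_grip and seat above 0.09 m), for 0.05 s.
2. nozzle cap back up (value of joint nozzle below 0.0015 m), for 0.1 s.
3. all trays staggered on the dryer with the cover on top, selector still off (x of tray_a_mid in the frame of seat between -0.012 and 0.012 m and angle between the y axis of each of tray_a_mid, tray_b_mid, tray_c_mid, tray_d_mid, tray_e_mid, cover_grip and the y axis of seat, either way round below 0.16 rad and angle between each of tray_a_mid, tray_b_mid, tray_c_mid, tray_d_mid, tray_e_mid, cover_grip's own z axis and vertical below 0.07 rad and linear speed of each of tray_a, tray_b, tray_c, tray_d, tray_e, cover below 0.02 m/s and ((z of tray_a_mid in the frame of seat between 0.006 and 0.012 m and y of tray_a_mid in the frame of seat between -0.01 and 0.01 m) or (z of tray_a_mid in the frame of seat between 0.03 and 0.036 m and y of tray_a_mid in the frame of seat between 0.016 and 0.036 m) or (z of tray_a_mid in the frame of seat between 0.054 and 0.06 m and y of tray_a_mid in the frame of seat between -0.01 and 0.01 m) or (z of tray_a_mid in the frame of seat between 0.078 and 0.084 m and y of tray_a_mid in the frame of seat between 0.016 and 0.036 m) or (z of tray_a_mid in the frame of seat between 0.102 and 0.108 m and y of tray_a_mid in the frame of seat between -0.01 and 0.01 m)) and z of cover_grip in the frame of tray_a_mid above 0.02 m and x of tray_b_mid in the frame of seat between -0.012 and 0.012 m and ((z of tray_b_mid in the frame of seat between 0.006 and 0.012 m and y of tray_b_mid in the frame of seat between -0.01 and 0.01 m) or (z of tray_b_mid in the frame of seat between 0.03 and 0.036 m and y of tray_b_mid in the frame of seat between 0.016 and 0.036 m) or (z of tray_b_mid in the frame of seat between 0.054 and 0.06 m and y of tray_b_mid in the frame of seat between -0.01 and 0.01 m) or (z of tray_b_mid in the frame of seat between 0.078 and 0.084 m and y of tray_b_mid in the frame of seat between 0.016 and 0.036 m) or (z of tray_b_mid in the frame of seat between 0.102 and 0.108 m and y of tray_b_mid in the frame of seat between -0.01 and 0.01 m)) and z of cover_grip in the frame of tray_b_mid above 0.02 m and x of tray_c_mid in the frame of seat between -0.012 and 0.012 m and ((z of tray_c_mid in the frame of seat between 0.006 and 0.012 m and y of tray_c_mid in the frame of seat between -0.01 and 0.01 m) or (z of tray_c_mid in the frame of seat between 0.03 and 0.036 m and y of tray_c_mid in the frame of seat between 0.016 and 0.036 m) or (z of tray_c_mid in the frame of seat between 0.054 and 0.06 m and y of tray_c_mid in the frame of seat between -0.01 and 0.01 m) or (z of tray_c_mid in the frame of seat between 0.078 and 0.084 m and y of tray_c_mid in the frame of seat between 0.016 and 0.036 m) or (z of tray_c_mid in the frame of seat between 0.102 and 0.108 m and y of tray_c_mid in the frame of seat between -0.01 and 0.01 m)) and z of cover_grip in the frame of tray_c_mid above 0.02 m and x of tray_d_mid in the frame of seat between -0.012 and 0.012 m and ((z of tray_d_mid in the frame of seat between 0.006 and 0.012 m and y of tray_d_mid in the frame of seat between -0.01 and 0.01 m) or (z of tray_d_mid in the frame of seat between 0.03 and 0.036 m and y of tray_d_mid in the frame of seat between 0.016 and 0.036 m) or (z of tray_d_mid in the frame of seat between 0.054 and 0.06 m and y of tray_d_mid in the frame of seat between -0.01 and 0.01 m) or (z of tray_d_mid in the frame of seat between 0.078 and 0.084 m and y of tray_d_mid in the frame of seat between 0.016 and 0.036 m) or (z of tray_d_mid in the frame of seat between 0.102 and 0.108 m and y of tray_d_mid in the frame of seat between -0.01 and 0.01 m)) and z of cover_grip in the frame of tray_d_mid above 0.02 m and x of tray_e_mid in the frame of seat between -0.012 and 0.012 m and ((z of tray_e_mid in the frame of seat between 0.006 and 0.012 m and y of tray_e_mid in the frame of seat between -0.01 and 0.01 m) or (z of tray_e_mid in the frame of seat between 0.03 and 0.036 m and y of tray_e_mid in the frame of seat between 0.016 and 0.036 m) or (z of tray_e_mid in the frame of seat between 0.054 and 0.06 m and y of tray_e_mid in the frame of seat between -0.01 and 0.01 m) or (z of tray_e_mid in the frame of seat between 0.078 and 0.084 m and y of tray_e_mid in the frame of seat between 0.016 and 0.036 m) or (z of tray_e_mid in the frame of seat between 0.102 and 0.108 m and y of tray_e_mid in the frame of seat between -0.01 and 0.01 m)) and z of cover_grip in the frame of tray_e_mid above 0.02 m and x of cover_grip in the frame of seat between -0.012 and 0.012 m and ((z of cover_grip in the frame of seat between 0.089 and 0.095 m and y of cover_grip in the frame of seat between 0.016 and 0.036 m) or (z of cover_grip in the frame of seat between 0.113 and 0.119 m and y of cover_grip in the frame of seat between -0.01 and 0.01 m) or (z of cover_grip in the frame of seat between 0.137 and 0.143 m and y of cover_grip in the frame of seat between 0.016 and 0.036 m)) and value of joint selector below 0.15 rad), for 0.2 s.
At the end, for the whole second after the job is handed in: Trays flat and parallel on the dryer, 24 mm a level (+-3), in line with the seat (+-12 mm), even levels shifted 26 mm (+-10) to the intake; cover on top in the same pattern; selector within 0.11 rad of one click per tray; nozzle up; all at rest (x of tray_a_mid in the frame of seat between -0.012 and 0.012 m and angle between the y axis of each of tray_a_mid, tray_b_mid, tray_c_mid, tray_d_mid, tray_e_mid, cover_grip and the y axis of seat, either way round below 0.16 rad and angle between each of tray_a_mid, tray_b_mid, tray_c_mid, tray_d_mid, tray_e_mid, cover_grip's own z axis and vertical below 0.07 rad and linear speed of each of tray_a, tray_b, tray_c, tray_d, tray_e, cover below 0.02 m/s and ((z of tray_a_mid in the frame of seat between 0.006 and 0.012 m and y of tray_a_mid in the frame of seat between -0.01 and 0.01 m) or (z of tray_a_mid in the frame of seat between 0.03 and 0.036 m and y of tray_a_mid in the frame of seat between 0.016 and 0.036 m) or (z of tray_a_mid in the frame of seat between 0.054 and 0.06 m and y of tray_a_mid in the frame of seat between -0.01 and 0.01 m) or (z of tray_a_mid in the frame of seat between 0.078 and 0.084 m and y of tray_a_mid in the frame of seat between 0.016 and 0.036 m) or (z of tray_a_mid in the frame of seat between 0.102 and 0.108 m and y of tray_a_mid in the frame of seat between -0.01 and 0.01 m)) and z of cover_grip in the frame of tray_a_mid above 0.02 m and x of tray_b_mid in the frame of seat between -0.012 and 0.012 m and ((z of tray_b_mid in the frame of seat between 0.006 and 0.012 m and y of tray_b_mid in the frame of seat between -0.01 and 0.01 m) or (z of tray_b_mid in the frame of seat between 0.03 and 0.036 m and y of tray_b_mid in the frame of seat between 0.016 and 0.036 m) or (z of tray_b_mid in the frame of seat between 0.054 and 0.06 m and y of tray_b_mid in the frame of seat between -0.01 and 0.01 m) or (z of tray_b_mid in the frame of seat between 0.078 and 0.084 m and y of tray_b_mid in the frame of seat between 0.016 and 0.036 m) or (z of tray_b_mid in the frame of seat between 0.102 and 0.108 m and y of tray_b_mid in the frame of seat between -0.01 and 0.01 m)) and z of cover_grip in the frame of tray_b_mid above 0.02 m and x of tray_c_mid in the frame of seat between -0.012 and 0.012 m and ((z of tray_c_mid in the frame of seat between 0.006 and 0.012 m and y of tray_c_mid in the frame of seat between -0.01 and 0.01 m) or (z of tray_c_mid in the frame of seat between 0.03 and 0.036 m and y of tray_c_mid in the frame of seat between 0.016 and 0.036 m) or (z of tray_c_mid in the frame of seat between 0.054 and 0.06 m and y of tray_c_mid in the frame of seat between -0.01 and 0.01 m) or (z of tray_c_mid in the frame of seat between 0.078 and 0.084 m and y of tray_c_mid in the frame of seat between 0.016 and 0.036 m) or (z of tray_c_mid in the frame of seat between 0.102 and 0.108 m and y of tray_c_mid in the frame of seat between -0.01 and 0.01 m)) and z of cover_grip in the frame of tray_c_mid above 0.02 m and x of tray_d_mid in the frame of seat between -0.012 and 0.012 m and ((z of tray_d_mid in the frame of seat between 0.006 and 0.012 m and y of tray_d_mid in the frame of seat between -0.01 and 0.01 m) or (z of tray_d_mid in the frame of seat between 0.03 and 0.036 m and y of tray_d_mid in the frame of seat between 0.016 and 0.036 m) or (z of tray_d_mid in the frame of seat between 0.054 and 0.06 m and y of tray_d_mid in the frame of seat between -0.01 and 0.01 m) or (z of tray_d_mid in the frame of seat between 0.078 and 0.084 m and y of tray_d_mid in the frame of seat between 0.016 and 0.036 m) or (z of tray_d_mid in the frame of seat between 0.102 and 0.108 m and y of tray_d_mid in the frame of seat between -0.01 and 0.01 m)) and z of cover_grip in the frame of tray_d_mid above 0.02 m and x of tray_e_mid in the frame of seat between -0.012 and 0.012 m and ((z of tray_e_mid in the frame of seat between 0.006 and 0.012 m and y of tray_e_mid in the frame of seat between -0.01 and 0.01 m) or (z of tray_e_mid in the frame of seat between 0.03 and 0.036 m and y of tray_e_mid in the frame of seat between 0.016 and 0.036 m) or (z of tray_e_mid in the frame of seat between 0.054 and 0.06 m and y of tray_e_mid in the frame of seat between -0.01 and 0.01 m) or (z of tray_e_mid in the frame of seat between 0.078 and 0.084 m and y of tray_e_mid in the frame of seat between 0.016 and 0.036 m) or (z of tray_e_mid in the frame of seat between 0.102 and 0.108 m and y of tray_e_mid in the frame of seat between -0.01 and 0.01 m)) and z of cover_grip in the frame of tray_e_mid above 0.02 m and x of cover_grip in the frame of seat between -0.012 and 0.012 m and ((z of cover_grip in the frame of seat between 0.089 and 0.095 m and y of cover_grip in the frame of seat between 0.016 and 0.036 m and value of joint selector between 0.9372 and 1.1572 rad) or (z of cover_grip in the frame of seat between 0.113 and 0.119 m and y of cover_grip in the frame of seat between -0.01 and 0.01 m and value of joint selector between 1.2863 and 1.5063 rad) or (z of cover_grip in the frame of seat between 0.137 and 0.143 m and y of cover_grip in the frame of seat between 0.016 and 0.036 m and value of joint selector between 1.6353 and 1.8554 rad)) and value of joint nozzle below 0.0015 m); the robot touches nothing.
It fails at once if a bystander was moved more than 5 cm (distance of any of screwdriver, hammer, jar, mandrel_block, oilstone, dish, wax_block from where it was at the start of the episode above 0.05 m).
Of tray_a, tray_b, tray_c, tray_d, tray_e only 3 to 5 are there at a start; the rules pass over those that are not, and their reading is None.
At some moment in a run one of tray_a, tray_b, tray_c, tray_d, tray_e, cover may be knocked a few centimetres aside while the robot is not near it.
Once in a run the grip may slacken for a moment while it holds something.
It also fails if it takes over 210 s, if anything falls off the work surface, if the arm or the gripper's body presses on something with over 40 N, if the wrist force passes 120 N, or if a joint passes its speed limit or range.

ROBOT

A 7-joint arm with a two-finger parallel gripper is mounted at the origin on the work surface. World frame = base frame: x ahead of the robot, y to its left, z up, the work surface at z = 0. Lengths are in m, angles in rad, forces in N, time in s.
With the tool pointing down it reaches from about 0.35 to 0.9 m from the base axis. Payload 8.1 kg.
Tool frame: the origin (TCP) lies on the centre line of the jaws, within the pads' length; the fingertips stand 19 mm ahead of it and the grasp point (between the pads) is the TCP; z points along the fingers, y is the direction in which the jaws open and shut (so a half turn about z gives the same grasp; the last joint's range is limited). The gripper opens to 92 mm and grips with 3 to 60 N. Pads are 19 mm wide; open, the fingers measure 130 mm over their backs; the gripper's body (75 mm by 190 mm) begins 47 mm behind the grasp point.
Start: joints at [-1.241, 0.434, 0.025, 1.573, -0.012, 1.134, -0.075], TCP at [0.262, 0.567, 0.246] pointing down, gripper open.
Joint ranges: [-2.62, 2.62], [-0.44, 2.09], [-1.27, 1.32], [0.08, 2.57], [-1.32, 4.46], [0.12, 2], [-2.74, 2.74]. Speed limits (rad/s): [2.22, 2.22, 3.01, 3.01, 3.14, 3.14, 3.14].

INTERFACE

Orientations are given as a rotation vector (axis times angle).
In Python, from cell import monitor, imaging, workorder, outline_of gives the robot as it stands.
- The arm moves only by the tool move_arm, never from a script. Its argument "series" is a list of rows, each a list of 6 numbers: the shift along the world's x, y, z in cm, then the turn, a rotation vector about the world's x, y, z in degrees. A call has 1 to 8 rows; each row shifts and turns the commanded pose from where the row before left it; what a row does not reach is not made up. A row lasts 1/10 s, in which the tool goes at most 50 mm and 8.59 degrees, less where a joint would pass 70% of its speed; a pose out of reach is approached as far as the arm can. A call with a gripper value outside its range is refused whole. "grip" is the opening, from 0 (shut) to 1 (fully open), set as the call begins (left out, the last holds). The fingers move at their own pace and stop on an object; "force" is the grip in N (left out, the last holds). Time passes only in rows, so rows that do not move let the fingers close. It gives the time, the measured TCP pose, the force and the opening at its end, in the units of the state.
- monitor.observe(): the state, without advancing time (a new reading comes with each control period).
- imaging.get_image(name): name is "scene" or "top"; returns a dict with "color" (480x640x3 uint8, red, green, blue), "fx", "fy", "cx", "cy" (pixels), "dist_coeffs" ([k1, k2, p1, p2, k3] as OpenCV has them; the pictures are not rectified), "rvec" (rotation vector, rad) and "tvec" (3), from world to camera coordinates, as OpenCV has them. Camera axes: x right, y down, z forward; pixel columns grow to the right and rows downward; lengths in m; the calibration is good to about 2 mm. A picture is of the moment at which its call begins. There is no depth.
- workorder.sign_off(): hands the job in, once; it reports no verdict.
Trained networks look in the newest picture that a camera, given by its name, has taken for a name from the list of things; names that differ only in an ending like _2 or _b are one class to them, and where a whole thing is asked for, a point or a joint stands for the part that bears it (a point fixed in the world has none). Each returns a list of dicts, best first, with "p" (0 to 1); they miss things now and then, are a little off and sometimes report something else, mostly with a low value. They report only what shows in the picture. A call takes as long as a camera call.
- outline_of(camera, thing): "mask" (480x640 bool, what is visible of it) and "rect" ([left, top, width, height] in pixels, round what is visible of it).
The state is a dict: "clock": time; "joints": joint angles; "dq": joint speeds; "joint_efforts": joint torques, N m; "position": TCP position; "ee_rot": TCP orientation; "force": force on the tool from outside, world axes, zero at the start; "ft_torque": the same for the moment, N m; "width": opening from 0.0 (shut) to 1.0 (fully open).
Only numpy, scipy, OpenCV 4.12 (cv2) and the standard library are available. Lean on these libraries where they do the work, as an engineer would, in place of code of your own. Each camera call takes 0.05 s, during which the arm holds its last target. There are 200 camera calls.

## Working session

There is one attempt and no reset: what is moved stays moved. The work goes in short steps, Python scripts to look and compute and a tool call to move; the robot and the scene stay as the last step left them, time stands still between calls to the robot, and variables do not carry over. Pictures are saved under pics/ and viewed, about 12 in all and at most 16, crops included, and the job is handed in when it is done.

Besides the shell and the picture viewer there is one more tool, called after "Emit:" by a JSON object that holds its "op" and its "data", one argument or row to a line. move_arm: Moves the arm, as the interface text tells. Its arguments: {"type":"object","properties":{"series":{"type":"array"},"grip":{"type":"number"},"force":{"type":"number"}},"required":["series"]}

```bash
mkdir -p pics; ls
python3 - <<'E'
from cell import monitor, imaging
import cv2
print(monitor.observe())
for n in("scene","top"):
    d=imaging.get_image(n); cv2.imwrite(f"pics/{n}0.png",d["color"][:,:,::-1]); print(n,{k:d[k] for k in d if k!="color"})
E
```

```text
pics
{'clock': 0.0, 'joints': array([-1.24059886,  0.43522485,  0.02494895,  1.57410137, -0.0116066 ,
        1.13399289, -0.07507537]), 'dq': array([-0.00068176, -0.00021437, -0.00023189, -0.00069175, -0.00027887,
       -0.00095045, -0.00191438]), 'joint_efforts': array([ 3.04281617e-03, -6.67850375e+01,  9.87090357e-01, -3.14467156e+01,
       -6.02976093e-02,  4.27310925e-02,  1.58692537e-04]), 'position': array([0.26196467, 0.56691639, 0.24494186]), 'ee_rot': array([-6.74537217e-01, -3.06810261e+00,  2.46130002e-03]), 'force': array([ 0.53785899, -0.02861434, -0.99000323]), 'ft_torque': array([0.00447786, 0.04598078, 0.04449455]), 'width': 1.0001987254717977}
scene {'fx': 496.27490937353355, 'fy': 496.27490937353355, 'cx': 319.5643641294865, 'cy': 240.89200340334227, 'dist_coeffs': array([0.0399619, 0.       , 0.       , 0.       , 0.       ]), 'rvec': array([ 2.02206698,  1.26674143, -0.58620306]), 'tvec': array([-0.211773  , -0.24311032,  1.58744131])}
top {'fx': 441.853055754833, 'fy': 441.853055754833, 'cx': 319.37864007414584, 'cy': 243.78456550317935, 'dist_coeffs': array([-0.10398692,  0.        ,  0.        ,  0.        ,  0.        ]), 'rvec': array([ 2.14436556, -2.11491576,  0.19195652]), 'tvec': array([-0.03409946,  0.53898976,  1.00846468])}
```

View pics/scene0.png

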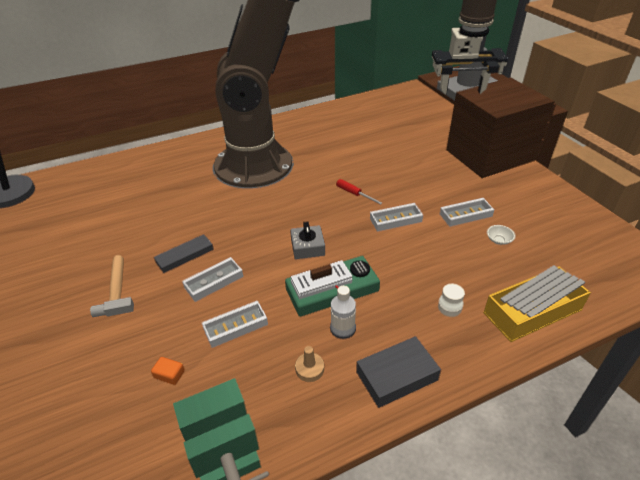

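View pics/top0.png

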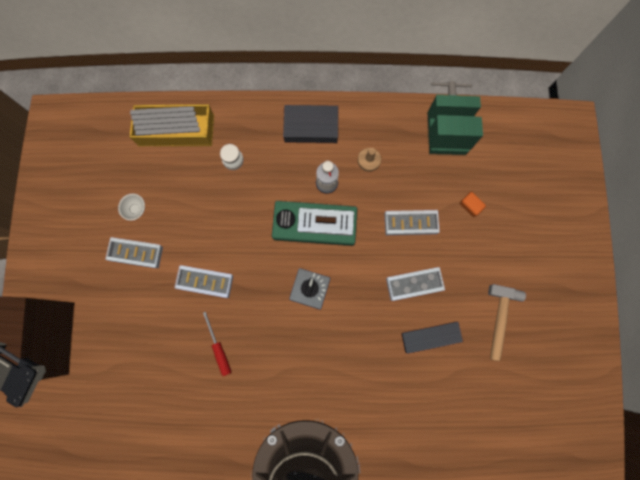

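Four trays are visible in the top view, at about (133,252), (203,281), (412,222) and (416,284). The dryer is at (315,223) with its intake on the left (+y), the canister at (328,172) and the selector at (310,289). Next I'll fit poses by silhouette.

```bash
cat > h.py <<'E'
import numpy as np, cv2
from cell import monitor, imaging, outline_of
from scipy.optimize import minimize
def box(dx,dy,z0,z1,y0=0): return [(sx*dx/2,y0+sy*dy/2,z) for sx in(-1,1) for sy in(-1,1) for z in(z0,z1)]
TRAY=[box(.056,.130,.006,.030)]
COVER=[box(.056,.130,.006,.014),box(.014,.05,.014,.038)]
DRY=[box(.096,.205,0,.040,.0275),box(.056,.130,.04,.052)]
CTRL=[box(.08,.08,0,.04)]
def proj(d,P): return cv2.projectPoints(np.float64(P).reshape(-1,1,3),d["rvec"],d["tvec"],K(d),d["dist_coeffs"])[0].reshape(-1,2)
def K(d): return np.array([[d["fx"],0,d["cx"]],[0,d["fy"],d["cy"]],[0,0,1]])
def back(d,uv,z):
    uv=cv2.undistortPoints(np.float64(uv).reshape(-1,1,2),K(d),d["dist_coeffs"]).reshape(-1,2)
    R=cv2.Rodrigues(d["rvec"])[0]; C=-R.T@d["tvec"]
    r=np.c_[uv,np.ones(len(uv))]@R
    return C+r*((z-C[2])/r[:,2])[:,None]
S=4
def sil(d,parts,p,z):
    m=np.zeros((480*S,640*S),np.uint8); c,s=np.cos(p[2]),np.sin(p[2])
    for b in parts:
        b=np.array(b); P=np.c_[p[0]+c*b[:,0]-s*b[:,1],p[1]+s*b[:,0]+c*b[:,1],b[:,2]+z]
        h=cv2.convexHull(np.float32(proj(d,P)))
        cv2.fillConvexPoly(m,np.int32(np.round((h+.5)*S*16)),1,shift=4)
    return m
def fit(views,parts,z=0):
    """views: list of (d,mask). returns pose x,y,yaw, iou; start from the top mask's min area rect"""
    d,m=views[0]; q=np.argwhere(m)[:,::-1]
    w=back(d,q,z+.02)[:,:2]; (cx,cy),(a,b),ang=cv2.minAreaRect(np.float32(w*1000))
    yaw=np.radians(ang)+(0 if b>a else np.pi/2)
    ms=[(d,cv2.resize(m.astype(np.uint8),None,fx=S,fy=S,interpolation=cv2.INTER_NEAREST)) for d,m in views]
    def cost(p):
        c=0
        for d,m in ms:
            s=sil(d,parts,p,z); c+=1-(s&m).sum()/(s|m).sum()
        return c/len(ms)
    x0=np.array([cx/1000,cy/1000,yaw])
    r=minimize(cost,x0,method="Nelder-Mead",options=dict(initial_simplex=x0+np.array([[0,0,0],[.006,0,0],[0,.006,0],[0,0,.1]]),xatol=2e-4,fatol=1e-4))
    p=r.x.copy(); p[2]=(p[2]+np.pi/2)%np.pi-np.pi/2
    return p,1-r.fun
def trays(d,cam,pm=.3): return [o for o in outline_of(cam,"tray_a_mid") if o["p"]>pm]
E
python3 - <<'E'
from h import *
T=imaging.get_image("top");Sc=imaging.get_image("scene")
tt=trays(T,"top");ts=trays(Sc,"scene")
print([(round(o["p"],2),o["rect"]) for o in tt],[(round(o["p"],2),o["rect"]) for o in ts])
for o in tt:
    p,i=fit([(T,o["mask"])],TRAY)
    r=sil(Sc,TRAY,p,0)[::S,::S]>0
    best=max(ts,key=lambda q:(q["mask"]&r).sum())
    p2,i2=fit([(T,o["mask"]),(Sc,best["mask"])],TRAY)
    print("tray",p.round(4),round(i,3),"both",p2.round(4),round(i2,3))
for n,parts,z in(("dryer",DRY,0),("cover_grip",COVER,.046)):
    a=outline_of("top",n)[0];b=outline_of("scene",n)[0]
    print(n,a["p"],b["p"],fit([(T,a["mask"])],parts,z),fit([(T,a["mask"]),(Sc,b["mask"])],parts,z))
for n in("nozzle","selector","jar","mandrel_block","oilstone","dish","wax_block","hammer","screwdriver"):
    for c,d in(("top",T),("scene",Sc)):
        o=outline_of(c,n)
        if not o: print(n,c,"none");continue
        o=o[0]; cen=np.argwhere(o["mask"]).mean(0)[::-1]; z={"nozzle":.117,"selector":.061}.get(n,.02)
        print(n,c,round(o["p"],2),o["rect"],cen.round(1),back(d,[cen],z)[0].round(3))
cv2.imwrite("pics/sel.png",np.hstack([cv2.resize(d["color"][v:v+50,u:u+60,::-1],None,fx=6,fy=6,interpolation=cv2.INTER_CUBIC) for d,u,v in((T,282,265),(Sc,280,215))]))
print(proj(T,[[0.5,0,.04],[.6,0,0.04]]))
E
```

```text
[] [(0.84, [201.5, 301.2, 64.9, 46.3])]
dryer 0.57 0.57 (array([ 0.59965414,  0.01356139, -0.05864349]), np.float64(0.5349301397205589)) (array([ 0.59798029,  0.01464156, -0.05837162]), np.float64(0.5465231506037636))
cover_grip 0.68 0.68 (array([ 0.59467545, -0.03979664, -0.03233235]), np.float64(0.952793788405659)) (array([ 0.59283006, -0.03964582, -0.04040256]), np.float64(0.8923209838159868))
nozzle top 0.69 [323.2, 162.5, 12.4, 12.7] [327.6 167.7] [ 0.706 -0.043  0.117]
nozzle scene 0.71 [333.6, 285.4, 18.8, 15.1] [342.6 292.2] [ 0.702 -0.042  0.117]
selector top 0.59 [301.2, 280.7, 20.2, 16.0] [309.7 287.3] [ 0.434 -0.006  0.061]
selector scene 0.47 [296.8, 220.2, 21.2, 19.6] [306.3 232. ] [ 0.438 -0.008  0.061]
jar top 0.74 [221.0, 144.7, 22.9, 28.1] [231.3 156.4] [0.769 0.202 0.02 ]
jar scene 0.62 [435.7, 284.9, 25.8, 31.2] [450.8 300.5] [0.756 0.206 0.02 ]
mandrel_block top 0.96 [358.6, 149.8, 23.3, 20.7] [369.2 159.7] [ 0.765 -0.151  0.02 ]
mandrel_block scene 0.64 [294.6, 347.9, 28.7, 35.7] [309.  365.8] [ 0.771 -0.153  0.02 ]
oilstone top 0.78 [401.7, 322.8, 61.2, 32.9] [431.9 337. ] [ 0.321 -0.299  0.02 ]
oilstone scene 0.78 [156.1, 230.5, 57.9, 43.1] [182.9 253. ] [ 0.327 -0.303  0.02 ]
dish top 0.91 [117.8, 192.6, 28.1, 27.7] [131.3 206.5] [0.634 0.453 0.02 ]
dish scene 0.75 [486.3, 225.4, 26.9, 18.6] [500.4 234.1] [0.628 0.455 0.02 ]
wax_block top 0.91 [459.2, 192.3, 29.1, 25.3] [471.9 204.4] [ 0.651 -0.412  0.02 ]
wax_block scene none
hammer top 0.75 [486.3, 284.5, 43.1, 75.3] [502.2 314.3] [ 0.376 -0.475  0.02 ]
hammer scene 0.79 [89.0, 254.7, 44.4, 58.7] [115.1 293.8] [ 0.393 -0.478  0.02 ]
screwdriver top 0.71 [213.6, 325.0, 15.7, 52.9] [220.4 357.2] [0.268 0.205 0.02 ]
screwdriver scene 0.85 [334.1, 176.6, 49.1, 27.7] [352.8 189.2] [0.283 0.208 0.02 ]
[[308.01361512 260.4239093 ]
 [308.7568428  219.70843689]]
```

View pics/sel.png

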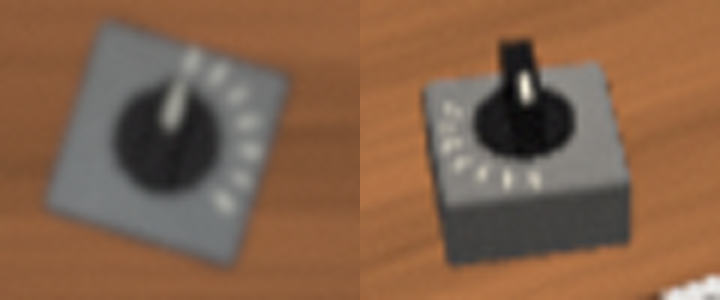

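The bar points at the first mark, about 17° right of image up, so the selector is at off with its yaw near -0.3. The network misses trays, so I'll segment them by colour (grey against wood).

```bash
cat >> h.py <<'E'
def comps(d,sat=90,lo=150,hi=3000):
    """low-saturation blobs (aluminium etc. on the wood): filled hull masks"""
    h=cv2.cvtColor(d["color"],cv2.COLOR_RGB2HSV); m=((h[...,1]<sat)&(h[...,2]>90)).astype(np.uint8)
    m=cv2.morphologyEx(m,cv2.MORPH_CLOSE,np.ones((3,3)))
    n,l,st,ce=cv2.connectedComponentsWithStats(m); out=[]
    for k in range(1,n):
        if lo<st[k,4]<hi: out.append((ce[k],hull(l==k)))
    return out
def hull(m):
    q=cv2.convexHull(np.argwhere(m)[:,::-1].astype(np.int32)); o=np.zeros((480,640),np.uint8); cv2.fillConvexPoly(o,q,1); return o>0
def findtrays(d,sc=None,iou=.85):
    cs=comps(sc) if sc else []
    for c,m in comps(d):
        p,i=fit([(d,m)],TRAY)
        if i<iou: continue
        res=[p.round(4),round(i,3)]
        if sc:
            u=proj(sc,[[p[0],p[1],.015]])[0]
            b=[q for q in cs if np.hypot(*(q[0]-u))<15]
            if b: p2,i2=fit([(d,m),(sc,b[0][1])],TRAY); res+=[p2.round(4),round(i2,3)]
        print("tray",c.round(0),*res)
E
python3 - <<'E'
from h import *
T=imaging.get_image("top");Sc=imaging.get_image("scene")
findtrays(T,Sc)
print([(c.round(0),m.sum()) for c,m in comps(T)])
a=hull(outline_of("top","dryer")[0]["mask"]);b=hull(outline_of("scene","dryer")[0]["mask"])
print("dryer",fit([(T,a)],DRY),fit([(T,a),(Sc,b)],DRY))
for c,m in comps(T):
    if np.hypot(*(c-[310,289]))<15: print("ctrl",fit([(T,m)],CTRL))
o=outline_of("top","intake");
E
```

```text
tray [412. 222.] [ 0.6034 -0.2552  0.0382] 0.916 [ 0.6006 -0.255   0.046 ] 0.903
tray [133. 252.] [ 0.5171  0.4376 -0.1115] 0.908 [ 0.5139  0.437  -0.1287] 0.901
tray [204. 281.] [ 0.4486  0.2553 -0.1359] 0.889 [ 0.4447  0.2543 -0.1484] 0.895
tray [415. 284.] [ 0.4501 -0.2606  0.1916] 0.889 [ 0.4464 -0.2599  0.2047] 0.906
[(array([164., 120.]), np.int64(1713)), (array([231., 156.]), np.int64(486)), (array([327., 176.]), np.int64(594)), (array([131., 207.]), np.int64(609)), (array([324., 219.]), np.int64(2964)), (array([412., 222.]), np.int64(1421)), (array([133., 252.]), np.int64(1395)), (array([  2., 274.]), np.int64(179)), (array([204., 281.]), np.int64(1472)), (array([415., 284.]), np.int64(1472)), (array([309., 288.]), np.int64(1188)), (array([507., 292.]), np.int64(444)), (array([305., 429.]), np.int64(523)), (array([267., 448.]), np.int64(621)), (array([340., 444.]), np.int64(291)), (array([300., 461.]), np.int64(1196))]
dryer (array([ 0.59884822,  0.01326156, -0.06261594]), np.float64(0.9744831010391176)) (array([ 0.59805365,  0.01342352, -0.06526497]), np.float64(0.932109494444439))
ctrl (array([ 0.43460443, -0.00426121,  1.28906836]), np.float64(0.9623787037517514))Traceback (most recent call last):
  File "<stdin>", line 9, in <module>
ValueError: it knows: cover_grip, dish, dryer, hammer, jar, mandrel_block, nozzle, nozzle_top, oilstone, screwdriver, seat, selector, selector_grip, tray_a_mid, tray_b_mid, tray_c_mid, tray_d_mid, tray_e_mid, wax
```

Emit:
{"op": "move_arm", "data": {
  "series": [
    [2.1, -3.8, 0.3, 0, 0, -4.3],
    [2.1, -3.8, 0.3, 0, 0, -4.3],
    [2.1, -3.8, 0.3, 0, 0, -4.3],
    [2.1, -3.8, 0.3, 0, 0, -4.3],
    [2.1, -3.8, 0.3, 0, 0, -4.3],
    [2.1, -3.8, 0.3, 0, 0, -4.3],
    [2.1, -3.8, 0.3, 0, 0, -4.3],
    [2.1, -3.8, 0.3, 0, 0, -4.3]
  ],
  "grip": 0.6
}}

```text
clock: 2.4
position: [0.4308, 0.2618, 0.2701]
ee_rot: [1.556, 2.729, 0.001]
force: [1.0, 0.7, 0.6]
width: 0.599
```

```bash
cat >> h.py <<'E'
from scipy.spatial.transform import Rotation as Ro
def state():
    s=monitor.observe(); R=Ro.from_rotvec(s["ee_rot"]).as_matrix(); y=R[:,1]
    print("t %.1f pos %s jaw %.1fdeg tilt %.1fdeg F %s w %.3f j7 %.2f"%(s["clock"],(s["position"]*100).round(2),np.degrees(np.arctan2(y[1],y[0])),np.degrees(np.arccos(-R[2,2])),s["force"].round(1),s["width"],s["joints"][6]))
    return s
E
python3 -c "
from h import *
state(); T=imaging.get_image('top'); findtrays(T)"
```

```text
t 2.4 pos [43.08 26.18 27.01] jaw 30.6deg tilt 0.0deg F [1.  0.7 0.6] w 0.599 j7 -0.05
tray [412. 222.] [ 0.6034 -0.2557  0.0162] 0.915
tray [415. 284.] [ 0.4496 -0.2605  0.1798] 0.89
```

Emit:
{"op": "move_arm", "data": {
  "series": [
    [2.05, -3.78, -1, 0, 0, -4.26],
    [2.05, -3.78, -1, 0, 0, -4.26],
    [2.05, -3.78, -1, 0, 0, -4.26],
    [2.05, -3.78, -1, 0, 0, -4.26],
    [2.05, -3.78, -1, 0, 0, -4.26],
    [2.05, -3.78, -1, 0, 0, -4.26],
    [2.05, -3.78, -1, 0, 0, -4.26],
    [2.05, -3.78, -1, 0, 0, -4.26]
  ]
}}

```text
clock: 3.25
position: [0.595, -0.0402, 0.1894]
ee_rot: [2.286, 2.154, 0.001]
force: [0.9, 0.4, -0.2]
width: 0.598
```

```bash
python3 -c "
from h import *
state(); S_=imaging.get_image('scene'); cv2.imwrite('pics/s1.png',cv2.resize(S_['color'][160:360,220:460,::-1],None,fx=3,fy=3)); T=imaging.get_image('top'); findtrays(T)"
```

```text
t 3.2 pos [59.5  -4.02 18.94] jaw -3.4deg tilt 0.0deg F [ 0.9  0.4 -0.2] w 0.598 j7 0.16
tray [412. 222.] [ 0.6029 -0.2555  0.0228] 0.911
tray [134. 252.] [ 0.5171  0.4374 -0.1124] 0.905
tray [415. 284.] [ 0.4496 -0.2605  0.1798] 0.89
tray [425. 340.] [ 0.322  -0.301   0.1488] 0.879
```

View pics/s1.png

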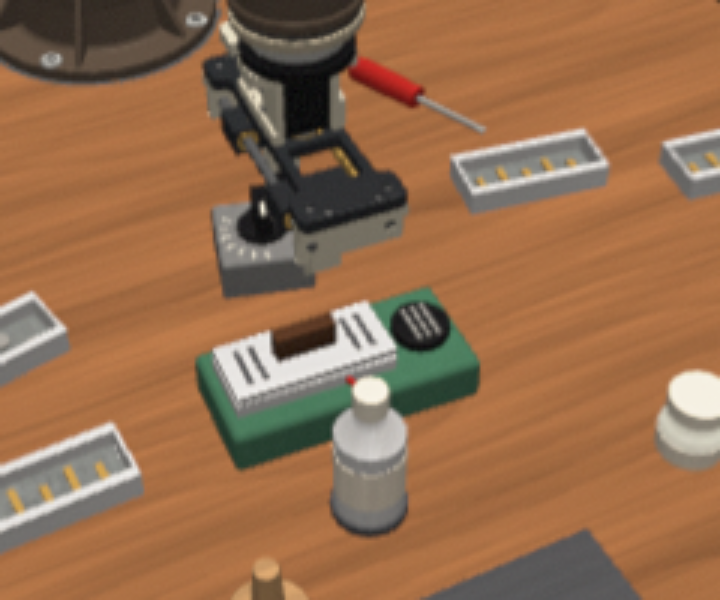

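The picture shows the gripper above the cover with the bar (crop 305,335) between the finger lines. There's no fifth tray in view. Descending to grip.

Emit:
{"op": "move_arm", "data": {
  "series": [
    [0, 0, -3.5, 0, 0, 0],
    [0, 0, -3.5, 0, 0, 0],
    [0, 0, -2.2, 0, 0, 0],
    [0, 0, -0.9, 0, 0, 0],
    [0, 0, 0, 0, 0, 0]
  ],
  "grip": 0.6
}}

```text
clock: 3.85
position: [0.5936, -0.0386, 0.0879]
ee_rot: [-2.283, -2.157, 0.002]
force: [-1.0, 1.2, 0.2]
width: 0.598
```

Emit:
{"op": "move_arm", "data": {
  "series": [
    [0, 0, 0, 0, 0, 0],
    [0, 0, 0, 0, 0, 0],
    [0, 0, 0, 0, 0, 0],
    [0, 0, 0, 0, 0, 0],
    [0, 0, 0, 0, 0, 0]
  ],
  "grip": 0,
  "force": 30
}}

```text
clock: 4.35
position: [0.5944, -0.039, 0.0892]
ee_rot: [2.284, 2.157, 0.001]
force: [0.3, 0.3, -0.2]
width: 0.216
```

Emit:
{"op": "move_arm", "data": {
  "series": [
    [0, 0, 0, 0, 0, 0],
    [0, 0, 0, 0, 0, 0],
    [0, 0, 0, 0, 0, 0],
    [0, 0, 1, 0, 0, 0],
    [0, 0, 3, 0, 0, 0],
    [0, 0, 3, 0, 0, 0]
  ]
}}

```text
clock: 4.95
position: [0.5936, -0.0392, 0.1594]
ee_rot: [-2.284, -2.156, 0.002]
force: [-0.0, -1.0, -1.1]
width: 0.15
```

Emit:
{"op": "move_arm", "data": {
  "series": [
    [0.1, 4.3, 0, 0, 0, 0],
    [0.1, 4.3, 0, 0, 0, 0],
    [0.1, 4.3, 0, 0, 0, 0],
    [0.1, 4.3, 0, 0, 0, 0],
    [0.1, 4.3, 0, 0, 0, 0],
    [0.1, 4.3, 0, 0, 0, 0],
    [0, 0, -4, 0, 0, 0],
    [0, 0, -4, 0, 0, 0]
  ]
}}

```text
clock: 5.75
position: [0.6008, 0.2219, 0.0791]
ee_rot: [2.279, 2.161, 0.005]
force: [-0.1, -0.7, -1.9]
width: 0.149
```

Emit:
{"op": "move_arm", "data": {
  "series": [
    [0, 0, -2.5, 0, 0, 0],
    [0, 0, -0.7, 0, 0, 0],
    [0, 0, -0.3, 0, 0, 0],
    [0, 0, 0, 0, 0, 0]
  ]
}}

```text
clock: 6.15
position: [0.601, 0.219, 0.0448]
ee_rot: [2.284, 2.156, 0.002]
force: [-0.1, 0.3, -0.7]
width: 0.15
```

Emit:
{"op": "move_arm", "data": {
  "series": [
    [0, 0, -0.2, 0, 0, 0],
    [0, 0, 0, 0, 0, 0]
  ]
}}

```text
clock: 6.35
position: [0.6011, 0.2192, 0.043]
ee_rot: [2.284, 2.156, 0.004]
force: [0.4, 0.3, 0.9]
width: 0.149
```

Emit:
{"op": "move_arm", "data": {
  "series": [
    [0, 0, 0, 0, 0, 0],
    [0, 0, 0, 0, 0, 0],
    [0, 0, 0, 0, 0, 0],
    [0, 0, 2, 0, 0, 0],
    [0, 0, 4, 0, 0, 0],
    [0, 0, 4.5, 0, 0, 0],
    [0, 0, 4, 0, 0, 0]
  ],
  "grip": 0.4
}}

```text
clock: 7.05
position: [0.6002, 0.2188, 0.1887]
ee_rot: [2.284, 2.156, 0.0]
force: [1.0, 0.5, -0.2]
width: 0.4
```

Emit:
{"op": "move_arm", "data": {
  "series": [
    [1.5, -3.75, 0, 0, 0, 0],
    [1.5, -3.75, 0, 0, 0, 0],
    [1.5, -3.75, 0, 0, 0, 0],
    [1.5, -3.75, 0, 0, 0, 0],
    [1.5, -3.75, 0, 0, 0, 0],
    [1.5, -3.75, 0, 0, 0, 0],
    [1.3, -3.7, 0, 0, 0, 0],
    [0, 0, 0, 0, 0, 0]
  ],
  "grip": 0
}}

```text
clock: 7.85
position: [0.7035, -0.0517, 0.187]
ee_rot: [2.29, 2.144, -0.005]
force: [-0.3, -1.4, -0.2]
width: 0.002
```

```bash
python3 -c "
from h import *
state(); S_=imaging.get_image('scene'); T=imaging.get_image('top')
cv2.imwrite('pics/s2.png',np.hstack([cv2.resize(S_['color'][140:340,260:460,::-1],(400,400)),cv2.resize(T['color'][120:320,180:380,::-1],(400,400))])); 
for c,d in(('top',T),('scene',S_)):
  for o in outline_of(c,'cover_grip')[:1]+outline_of(c,'nozzle')[:1]: print(c,o['p'],o['rect'])"
```

```text
t 7.8 pos [70.35 -5.17 18.7 ] jaw -3.8deg tilt 0.3deg F [-0.3 -1.4 -0.2] w 0.002 j7 0.18
top 0.92 [197.6, 210.6, 20.8, 22.7]
scene 0.88 [386.9, 241.8, 60.1, 29.3]
scene 0.51 [334.4, 289.9, 18.8, 8.5]
```

View pics/s2.png

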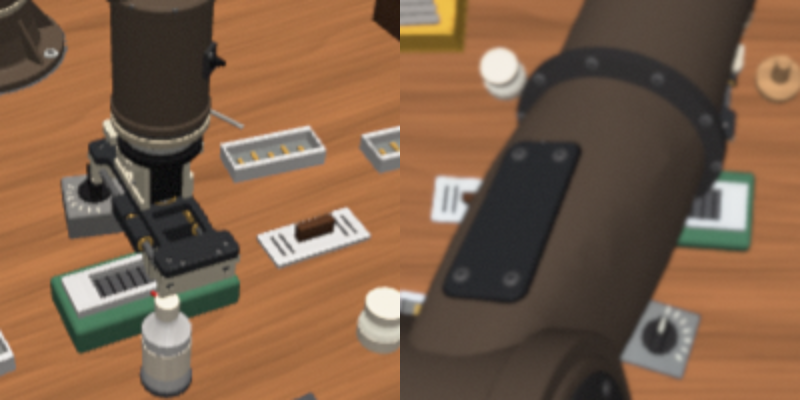

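The cover stands upright, clear of the dryer at about (.60,.22), and the fingers are above the cap. Pressing now.

Emit:
{"op": "move_arm", "data": {
  "series": [
    [0, 0, -1.5, 0, 0, 0],
    [0, 0, -1.5, 0, 0, 0],
    [0, 0, -0.8, 0, 0, 0],
    [0, 0, 0, 0, 0, 0],
    [0, 0, 0, 0, 0, 0]
  ]
}}

```text
clock: 8.65
position: [0.703, -0.043, 0.1484]
ee_rot: [-2.284, -2.157, 0.001]
force: [-0.9, 0.6, -0.1]
width: 0.001
```

Emit:
{"op": "move_arm", "data": {
  "series": [
    [0, 0, -0.3, 0, 0, 0],
    [0, 0, -0.3, 0, 0, 0],
    [0, 0, -0.2, 0, 0, 0],
    [0, 0, 0, 0, 0, 0],
    [0, 0, 0, 0, 0, 0]
  ]
}}

```text
clock: 9.15
position: [0.7037, -0.0433, 0.1415]
ee_rot: [2.283, 2.156, 0.002]
force: [-1.4, -0.9, 5.2]
width: 0.002
```

Emit:
{"op": "move_arm", "data": {
  "series": [
    [0, 0, -0.2, 0, 0, 0],
    [0, 0, -0.1, 0, 0, 0],
    [0, 0, 0, 0, 0, 0],
    [0, 0, 0, 0, 0, 0]
  ]
}}

```text
clock: 9.55
position: [0.7038, -0.0433, 0.1409]
ee_rot: [2.283, 2.156, 0.004]
force: [-8.5, 1.0, 23.7]
width: 0.006
```

Emit:
{"op": "move_arm", "data": {
  "series": [
    [0, 0, 1, 0, 0, 0],
    [0, 0, 2, 0, 0, 0],
    [0, 0, 3, 0, 0, 0],
    [0, 0, 3, 0, 0, 0]
  ]
}}

```text
clock: 9.95
position: [0.7027, -0.043, 0.2281]
ee_rot: [-2.284, -2.156, 0.002]
force: [1.0, 0.1, -0.2]
width: 0.002
```

Emit:
{"op": "move_arm", "data": {
  "series": [
    [-1.7, -3.6, 0, 0, 0, 1],
    [-1.7, -3.6, 0, 0, 0, 1],
    [-1.7, -3.6, 0, 0, 0, 1],
    [-1.7, -3.6, 0, 0, 0, 1],
    [-1.7, -3.6, 0, 0, 0, 1],
    [-1.7, -3.6, 0, 0, 0, 1]
  ],
  "grip": 1
}}

```text
clock: 10.55
position: [0.6002, -0.2603, 0.2276]
ee_rot: [-2.167, -2.274, -0.0]
force: [-0.8, -1.3, -0.2]
width: 0.478
```

```bash
cat >> h.py <<'E'
SEAT=[box(.056,.130,-.012,0)]
def seatfit(d):
    """white frame on the dryer; hull of bright low-sat blob near it"""
    h=cv2.cvtColor(d["color"],cv2.COLOR_RGB2HSV); m=((h[...,1]<60)&(h[...,2]>150)).astype(np.uint8)
    n,l,st,ce=cv2.connectedComponentsWithStats(m); u=proj(d,[[.595,-.04,.052]])[0]
    c=[k for k in range(1,n) if st[k,4]>200 and np.hypot(*(ce[k]-u))<20]
    return [fit([(d,hull(l==k))],[box(.056,.130,-.002,0)],.052) for k in c]
E
python3 -c "
from h import *
state(); T=imaging.get_image('top');S_=imaging.get_image('scene');findtrays(T,S_)
for o in outline_of('top','dryer')[:1]: m=hull(o['mask']); print(o['p'],fit([(T,m)],[box(.096,.205,0,.04)]),fit([(T,m)],DRY))
print(seatfit(T),seatfit(S_))
cv2.imwrite('pics/s3.png',cv2.resize(T['color'][130:310,190:430,::-1],None,fx=3,fy=3))"
```

```text
t 10.6 pos [ 60.02 -26.03  22.76] jaw 2.8deg tilt 0.0deg F [-0.8 -1.3 -0.2] w 0.478 j7 0.60
tray [222. 221.] [ 0.6004  0.2168 -0.0592] 0.955 [ 0.6005  0.2169 -0.0488] 0.885
tray [134. 252.] [ 0.5171  0.4375 -0.1125] 0.906 [ 0.5141  0.4363 -0.1241] 0.901
tray [204. 281.] [ 0.4481  0.2548 -0.1421] 0.884 [ 0.4447  0.2545 -0.1519] 0.895
tray [389. 464.] [ 0.0074 -0.1833  1.0647] 0.869
0.58 (array([ 0.59729778, -0.01438695, -0.06336431]), np.float64(0.9699102371555307)) (array([ 0.59902005,  0.01305736, -0.06332546]), np.float64(0.9699240241026984))
[(array([ 0.59515176, -0.04095197, -0.05860128]), np.float64(0.8882009552450026))] [(array([ 0.59027102, -0.03974985, -0.06332877]), np.float64(0.9254797208896642))]
```

View pics/s3.png

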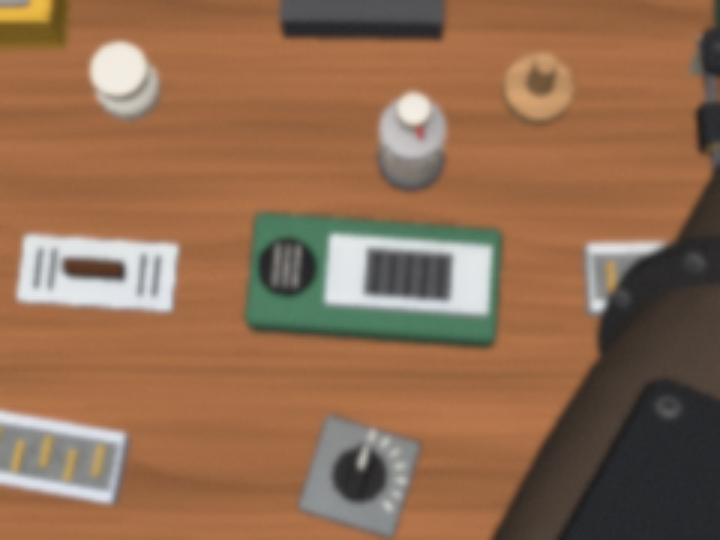

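Emit:
{"op": "move_arm", "data": {
  "series": [
    [0, 0.35, 0, 0, 0, 0],
    [0, 0, -3, 0, 0, 0],
    [0, 0, -4, 0, 0, 0],
    [0, 0, -4, 0, 0, 0],
    [0, 0, -3.5, 0, 0, 0],
    [0, 0, -2.5, 0, 0, 0],
    [0, 0, -1.9, 0, 0, 0],
    [0, 0, 0, 0, 0, 0]
  ]
}}

```text
clock: 11.5
position: [0.6003, -0.2522, 0.0356]
ee_rot: [-2.161, -2.273, 0.002]
force: [-0.9, -0.1, -0.1]
width: 1.002
```

Emit:
{"op": "move_arm", "data": {
  "series": [
    [0, 0, 0, 0, 0, 0],
    [0, 0, 0, 0, 0, 0],
    [0, 0, 0, 0, 0, 0],
    [0, 0, 0, 0, 0, 0],
    [0, 0, 0, 0, 0, 0],
    [0, 0, 0, 0, 0, 0]
  ],
  "grip": 0.3,
  "force": 30
}}

```text
clock: 12.1
position: [0.6014, -0.2556, 0.0393]
ee_rot: [2.168, 2.273, 0.001]
force: [-0.8, 0.7, 4.9]
width: 0.605
```

Emit:
{"op": "move_arm", "data": {
  "series": [
    [0, 0, 1, 0, 0, 0],
    [0, 0, 3.5, 0, 0, 0],
    [0, 0, 4, 0, 0, 0],
    [0, 0, 3.5, 0, 0, 0],
    [0, 0, 0, 0, 0, 0]
  ]
}}

```text
clock: 12.6
position: [0.6036, -0.2572, 0.1646]
ee_rot: [2.163, 2.267, 0.005]
force: [0.8, 0.1, -1.6]
width: 0.606
```

Emit:
{"op": "move_arm", "data": {
  "series": [
    [-0.14, 4.3, 0, 0, 0, -1.3],
    [-0.14, 4.3, 0, 0, 0, -1.3],
    [-0.14, 4.3, 0, 0, 0, -1.3],
    [-0.14, 4.3, 0, 0, 0, -1.3],
    [-0.14, 4.25, 0, 0, 0, -1.2],
    [0, 0, 0, 0, 0, 0],
    [0, 0, 0, 0, 0, 0]
  ]
}}

```text
clock: 13.3
position: [0.5938, -0.0394, 0.1584]
ee_rot: [-2.288, -2.152, 0.001]
force: [0.6, -0.5, -2.2]
width: 0.604
```

```bash
python3 -c "
from h import *
state(); T=imaging.get_image('top');S_=imaging.get_image('scene')
cv2.imwrite('pics/s4.png',np.hstack([cv2.resize(S_['color'][200:340,260:400,::-1],(400,400)),cv2.resize(T['color'][150:290,240:380,::-1],(400,400))]))"
```

```text
t 13.3 pos [59.38 -3.94 15.84] jaw -3.5deg tilt 0.1deg F [ 0.6 -0.5 -2.2] w 0.604 j7 0.19
```

View pics/s4.png

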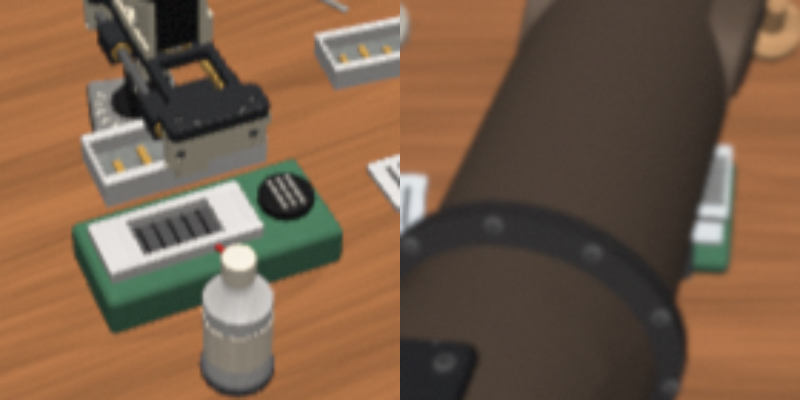

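Emit:
{"op": "move_arm", "data": {
  "series": [
    [0, 0, -2, 0, 0, 0],
    [0, 0, -2, 0, 0, 0],
    [0, 0, -1.6, 0, 0, 0],
    [0, 0, -0.8, 0, 0, 0],
    [0, 0, -0.5, 0, 0, 0],
    [0, 0, -0.3, 0, 0, 0],
    [0, 0, -0.2, 0, 0, 0],
    [0, 0, 0, 0, 0, 0]
  ]
}}

```text
clock: 14.2
position: [0.5946, -0.0414, 0.0854]
ee_rot: [2.291, 2.148, 0.001]
force: [0.2, 0.1, -1.6]
width: 0.606
```

Emit:
{"op": "move_arm", "data": {
  "series": [
    [0, 0, -0.1, 0, 0, 0],
    [0, 0, 0, 0, 0, 0]
  ]
}}

```text
clock: 14.4
position: [0.5946, -0.0413, 0.0853]
ee_rot: [2.291, 2.148, 0.002]
force: [-3.6, 0.1, 11.4]
width: 0.609
```

Emit:
{"op": "move_arm", "data": {
  "series": [
    [0, 0, 0, 0, 0, 0],
    [0, 0, 0, 0, 0, 0],
    [0, 0, 0, 0, 0, 0],
    [0, 0, 0, 0, 0, 0],
    [0, 0, 3, 0, 0, 0],
    [0, 0, 4, 0, 0, 0],
    [0, 0, 4, 0, 0, 0],
    [0, 0, 4, 0, 0, 0]
  ],
  "grip": 1
}}

```text
clock: 15.2
position: [0.5939, -0.0411, 0.2352]
ee_rot: [-2.292, -2.149, 0.001]
force: [0.2, 0.7, 0.5]
width: 1.0
```

Emit:
{"op": "move_arm", "data": {
  "series": [
    [-2.9, -4, 0, 0, 0, 2.6],
    [-2.9, -4, 0, 0, 0, 2.6],
    [-2.9, -4, 0, 0, 0, 2.6],
    [-2.9, -4, 0, 0, 0, 2.6],
    [-2.9, -4, 0, 0, 0, 2.6],
    [0, -1.5, 0, 0, 0, 1],
    [0, 0, 0, 0, 0, 0]
  ]
}}

```text
clock: 15.9
position: [0.4479, -0.2589, 0.2342]
ee_rot: [2.018, 2.406, -0.0]
force: [0.1, 0.5, 0.2]
width: 0.998
```

```bash
cat >> h.py <<'E'
def topfit(d,z,parts=None,guess=(.595,-.04),sat=60,val=130):
    """pose of the aluminium thing over the dryer whose body's top is at height z"""
    h=cv2.cvtColor(d["color"],cv2.COLOR_RGB2HSV); m=((h[...,1]<sat)&(h[...,2]>val)).astype(np.uint8)
    m=cv2.morphologyEx(m,cv2.MORPH_CLOSE,np.ones((3,3)))
    n,l,st,ce=cv2.connectedComponentsWithStats(m); u=proj(d,[[*guess,z]])[0]
    for k in range(1,n):
        if st[k,4]>200 and np.hypot(*(ce[k]-u))<25: print("on dryer",*fit([(d,hull(l==k))],parts or [box(.056,.130,-.024,0)],z),st[k])
E
python3 -c "
from h import *
state(); T=imaging.get_image('top');S_=imaging.get_image('scene')
print(seatfit(T)); topfit(T,.076); topfit(S_,.076)
findtrays(T,S_)
cv2.imwrite('pics/s5.png',np.hstack([cv2.resize(S_['color'][200:340,240:400,::-1],(400,350)),cv2.resize(T['color'][150:290,240:400,::-1],(400,350))]))"
```

```text
t 15.9 pos [ 44.79 -25.89  23.42] jaw 10.0deg tilt 0.1deg F [0.1 0.5 0.2] w 0.998 j7 0.79
[(array([ 0.60114311, -0.03968753, -0.07335267]), np.float64(0.8718696920865816))]
on dryer [ 0.59716861 -0.04053638 -0.06285859] 0.898345435067254 [ 297  204   58   30 1013]
on dryer [ 0.58501383 -0.03874326 -0.01692213] 0.8657189310876725 [291 256  62  39 807]
tray [222. 221.] [ 0.6003  0.2167 -0.0538] 0.954 [ 0.6005  0.2167 -0.0493] 0.886
tray [134. 252.] [ 0.5171  0.4375 -0.1125] 0.906 [ 0.5138  0.4364 -0.1288] 0.902
tray [204. 281.] [ 0.4478  0.2551 -0.1213] 0.884 [ 0.4447  0.254  -0.1598] 0.895
```

View pics/s5.png

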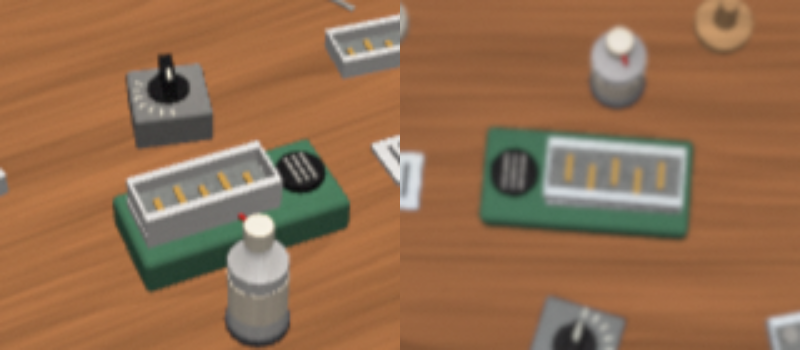

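Tray 1 sits flat in the seat, measured at (.597,-.0405) against a target of (.595,-.041). Next is tray D.

Emit:
{"op": "move_arm", "data": {
  "series": [
    [0, -0.4, -4, 0, 0, 0.8],
    [0, 0, -4, 0, 0, 0],
    [0, 0, -4, 0, 0, 0],
    [0, 0, -3.5, 0, 0, 0],
    [0, 0, -2.5, 0, 0, 0],
    [0, 0, -1.5, 0, 0, 0],
    [0, 0, 0, 0, 0, 0]
  ]
}}

```text
clock: 16.7
position: [0.4487, -0.2576, 0.0366]
ee_rot: [-1.99, -2.425, 0.001]
force: [0.3, 0.7, 0.8]
width: 1.004
```

Emit:
{"op": "move_arm", "data": {
  "series": [
    [0, 0, 0, 0, 0, 0],
    [0, 0, 0, 0, 0, 0],
    [0, 0, 0, 0, 0, 0],
    [0, 0, 0, 0, 0, 0],
    [0, 0, 0, 0, 0, 0],
    [0, 0, 0, 0, 0, 0],
    [0, 0, 0, 0, 0, 0]
  ],
  "grip": 0.3
}}

```text
clock: 17.4
position: [0.4494, -0.26, 0.0392]
ee_rot: [1.996, 2.426, 0.001]
force: [-1.7, 0.9, 6.7]
width: 0.607
```

Emit:
{"op": "move_arm", "data": {
  "series": [
    [0, 0, 1, 0, 0, 0],
    [0, 0, 3.5, 0, 0, 0],
    [0, 0, 4, 0, 0, 0],
    [0, 0, 3.5, 0, 0, 0],
    [0, 0, 2, 0, 0, 0],
    [0, 0, 0, 0, 0, 0]
  ]
}}

```text
clock: 18.0
position: [0.4505, -0.2609, 0.1819]
ee_rot: [1.993, 2.422, 0.003]
force: [0.1, -1.0, -2.5]
width: 0.603
```

Emit:
{"op": "move_arm", "data": {
  "series": [
    [2.09, 3.5, 0, 0, 0, -2.07],
    [2.09, 3.5, 0, 0, 0, -2.07],
    [2.09, 3.5, 0, 0, 0, -2.07],
    [2.09, 3.5, 0, 0, 0, -2.07],
    [2.09, 3.5, 0, 0, 0, -2.07],
    [2.09, 3.5, 0, 0, 0, -2.07],
    [2.09, 3.5, 0, 0, 0, -2.07],
    [0, 0, 0, 0, 0, 0]
  ]
}}

```text
clock: 18.8
position: [0.5973, -0.0076, 0.1771]
ee_rot: [-2.276, -2.162, -0.002]
force: [0.3, 0.7, -1.6]
width: 0.607
```

Emit:
{"op": "move_arm", "data": {
  "series": [
    [0, 0, 0, 0, 0, 0],
    [0, 0, -2, 0, 0, 0],
    [0, 0, -2, 0, 0, 0],
    [0, 0, -1.5, 0, 0, 0],
    [0, 0, -0.7, 0, 0, 0],
    [0, 0, -0.4, 0, 0, 0],
    [0, 0, -0.2, 0, 0, 0],
    [0, 0, 0, 0, 0, 0]
  ]
}}

```text
clock: 19.6
position: [0.5957, -0.0152, 0.1111]
ee_rot: [2.286, 2.155, 0.001]
force: [-0.6, 0.7, -1.7]
width: 0.608
```

Emit:
{"op": "move_arm", "data": {
  "series": [
    [0, 0, -0.2, 0, 0, 0],
    [0, 0, -0.1, 0, 0, 0],
    [0, 0, 0, 0, 0, 0]
  ]
}}

```text
clock: 19.9
position: [0.5961, -0.0151, 0.1092]
ee_rot: [2.285, 2.155, 0.003]
force: [-2.7, 0.8, 10.1]
width: 0.608
```

Emit:
{"op": "move_arm", "data": {
  "series": [
    [0, 0, 0, 0, 0, 0],
    [0, 0, 0, 0, 0, 0],
    [0, 0, 0, 0, 0, 0],
    [0, 0, 0, 0, 0, 0],
    [0, 0, 3, 0, 0, 0],
    [0, 0, 4, 0, 0, 0],
    [0, 0, 4, 0, 0, 0],
    [0, 0, 2, 0, 0, 0]
  ],
  "grip": 1
}}

```text
clock: 20.7
position: [0.5966, -0.0155, 0.2411]
ee_rot: [2.284, 2.153, 0.005]
force: [0.5, 0.4, -0.6]
width: 1.003
```

Emit:
{"op": "move_arm", "data": {
  "series": [
    [-2.13, 3.86, 0, 0, 0, -0.65],
    [-2.13, 3.86, 0, 0, 0, -0.65],
    [-2.13, 3.86, 0, 0, 0, -0.65],
    [-2.13, 3.86, 0, 0, 0, -0.65],
    [-2.13, 3.86, 0, 0, 0, -0.65],
    [-2.13, 3.86, 0, 0, 0, -0.65],
    [-2.13, 3.86, 0, 0, 0, -0.65],
    [0, 0, 0, 0, 0, 0]
  ]
}}

```text
clock: 21.5
position: [0.4427, 0.2615, 0.2374]
ee_rot: [-2.358, -2.072, 0.0]
force: [0.4, -0.6, -1.0]
width: 0.997
```

```bash
python3 -c "
from h import *
state(); T=imaging.get_image('top');S_=imaging.get_image('scene')
topfit(T,.1,guess=(.597,-.015)); topfit(S_,.1,guess=(.597,-.015))
findtrays(T,S_)
cv2.imwrite('pics/s6.png',np.hstack([cv2.resize(S_['color'][170:340,240:434,::-1],(400,350)),cv2.resize(T['color'][150:290,240:400,::-1],(400,350))]))"
```

```text
t 21.5 pos [44.27 26.15 23.74] jaw -7.4deg tilt 0.2deg F [ 0.4 -0.6 -1. ] w 0.997 j7 -0.58
on dryer [ 0.59366673 -0.0323203  -0.06527099] 0.7228618421052632 [ 285  201   70   34 1226]
on dryer [ 0.59605385 -0.04026325  0.16279765] 0.7722455573505654 [ 290  246   75   51 1094]
tray [222. 221.] [ 0.6003  0.2167 -0.0538] 0.954 [ 0.6005  0.2167 -0.0493] 0.883
```

View pics/s6.png

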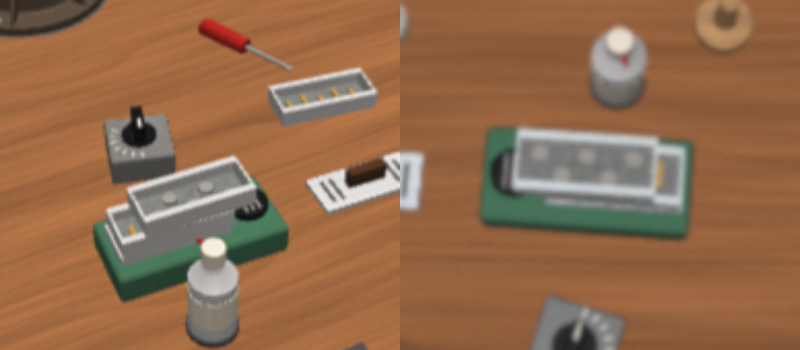

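Tray 2 is nested flat and shifted towards the intake. Picking tray C.

Emit:
{"op": "move_arm", "data": {
  "series": [
    [0, 0, -4, 0, 0, -0.3],
    [0, 0, -4, 0, 0, 0],
    [0, 0, -4, 0, 0, 0],
    [0, 0, -4, 0, 0, 0],
    [0, 0, -2.5, 0, 0, 0],
    [0, 0, -1.4, 0, 0, 0],
    [0, 0, 0, 0, 0, 0]
  ]
}}

```text
clock: 22.3
position: [0.4463, 0.2527, 0.0371]
ee_rot: [2.377, 2.053, -0.006]
force: [0.2, -0.8, 0.1]
width: 1.003
```

Emit:
{"op": "move_arm", "data": {
  "series": [
    [0, 0, 0, 0, 0, 0],
    [0, 0, 0, 0, 0, 0],
    [0, 0, 0, 0, 0, 0],
    [0, 0, 0, 0, 0, 0],
    [0, 0, 0, 0, 0, 0],
    [0, 0, 0, 0, 0, 0],
    [0, 0, 0, 0, 0, 0]
  ],
  "grip": 0.3
}}

```text
clock: 23.0
position: [0.4466, 0.2554, 0.0392]
ee_rot: [-2.375, -2.057, -0.001]
force: [-0.5, -0.4, 5.4]
width: 0.608
```

Emit:
{"op": "move_arm", "data": {
  "series": [
    [0, 0, 1, 0, 0, 0],
    [0, 0, 3.5, 0, 0, 0],
    [0, 0, 4, 0, 0, 0],
    [0, 0, 4, 0, 0, 0],
    [0, 0, 3.5, 0, 0, 0],
    [0, 0, 0, 0, 0, 0]
  ]
}}

```text
clock: 23.6
position: [0.4485, 0.2561, 0.2035]
ee_rot: [2.375, 2.056, 0.012]
force: [0.4, 1.5, -1.5]
width: 0.607
```

Emit:
{"op": "move_arm", "data": {
  "series": [
    [2.11, -4.23, 0, 0, 0, 0.67],
    [2.11, -4.23, 0, 0, 0, 0.67],
    [2.11, -4.23, 0, 0, 0, 0.67],
    [2.11, -4.23, 0, 0, 0, 0.67],
    [2.11, -4.23, 0, 0, 0, 0.67],
    [2.11, -4.23, 0, 0, 0, 0.67],
    [2.11, -4.23, 0, 0, 0, 0.67],
    [0, 0, 0, 0, 0, 0]
  ]
}}

```text
clock: 24.4
position: [0.595, -0.0496, 0.1986]
ee_rot: [2.296, 2.138, -0.004]
force: [-0.9, -0.1, -1.5]
width: 0.607
```

Emit:
{"op": "move_arm", "data": {
  "series": [
    [0, 0, 0, 0, 0, 0],
    [0, 0, 0, 0, 0, 0],
    [0, 0, -2, 0, 0, 0],
    [0, 0, -2, 0, 0, 0],
    [0, 0, -1.5, 0, 0, 0],
    [0, 0, -0.6, 0, 0, 0],
    [0, 0, -0.3, 0, 0, 0],
    [0, 0, 0, 0, 0, 0]
  ]
}}

```text
clock: 25.2
position: [0.594, -0.0402, 0.1349]
ee_rot: [-2.288, -2.153, -0.0]
force: [0.4, -0.2, -1.9]
width: 0.608
```

Emit:
{"op": "move_arm", "data": {
  "series": [
    [0, 0, -0.2, 0, 0, 0],
    [0, 0, -0.1, 0, 0, 0],
    [0, 0, 0, 0, 0, 0]
  ]
}}

```text
clock: 25.5
position: [0.5946, -0.0408, 0.1332]
ee_rot: [2.288, 2.152, 0.003]
force: [-2.9, 1.6, 8.6]
width: 0.608
```

Emit:
{"op": "move_arm", "data": {
  "series": [
    [0, 0, 0, 0, 0, 0],
    [0, 0, 0, 0, 0, 0],
    [0, 0, 0, 0, 0, 0],
    [0, 0, 0, 0, 0, 0],
    [0, 0, 3, 0, 0, 0],
    [0, 0, 4, 0, 0, 0],
    [0, 0, 4, 0, 0, 0]
  ],
  "grip": 0.85
}}

```text
clock: 26.2
position: [0.5936, -0.0411, 0.2427]
ee_rot: [-2.289, -2.151, 0.002]
force: [1.3, 0.2, -0.3]
width: 0.85
```

Emit:
{"op": "move_arm", "data": {
  "series": [
    [-0.72, 4.35, 0, 0, 0, -0.3],
    [-0.72, 4.35, 0, 0, 0, -0.3],
    [-0.72, 4.35, 0, 0, 0, -0.3],
    [-0.72, 4.35, 0, 0, 0, -0.3],
    [-0.72, 4.35, 0, 0, 0, -0.3],
    [-0.72, 4.35, 0, 0, 0, -0.3]
  ]
}}

```text
clock: 26.8
position: [0.5503, 0.2218, 0.2418]
ee_rot: [2.323, 2.115, 0.0]
force: [0.3, -0.3, 0.8]
width: 0.848
```

```bash
python3 -c "
from h import *
state(); T=imaging.get_image('top');S_=imaging.get_image('scene')
findtrays(T,S_)
cv2.imwrite('pics/s7.png',np.hstack([cv2.resize(S_['color'][150:360,200:440,::-1],(400,350)),cv2.resize(T['color'][150:290,240:400,::-1],(400,350))]))"
```

```text
t 26.8 pos [55.03 22.18 24.18] jaw -5.4deg tilt 0.0deg F [ 0.3 -0.3  0.8] w 0.848 j7 -0.33
```

View pics/s7.png

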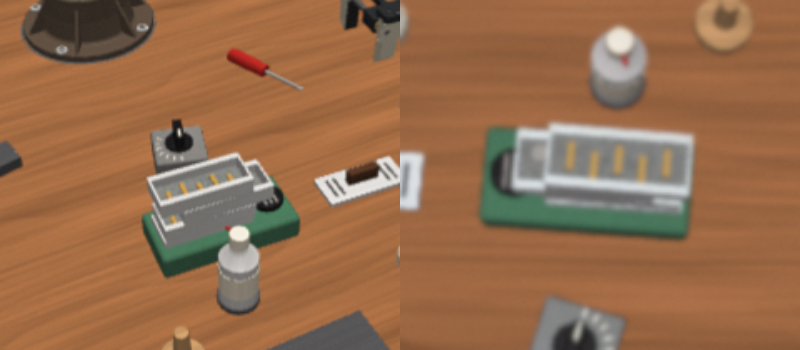

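Emit:
{"op": "move_arm", "data": {
  "series": [
    [-0.7, 4.34, 0, 0, 0, -0.3],
    [-0.7, 4.34, 0, 0, 0, -0.3],
    [-0.7, 4.34, 0, 0, 0, -0.3],
    [-0.7, 4.34, 0, 0, 0, -0.3],
    [-0.7, 4.34, 0, 0, 0, -0.3],
    [0, 0, 0, 0, 0, 0],
    [0, 0, 0, 0, 0, 0]
  ]
}}

```text
clock: 27.6
position: [0.5152, 0.438, 0.241]
ee_rot: [2.347, 2.088, -0.001]
force: [0.7, -1.7, -0.0]
width: 0.853
```

```bash
cat >> h.py <<'E'
def scenetrays(d,z=0):
    for c,m in comps(d):
        p,i=fit([(d,m)],TRAY,z)
        if i>.85 and .3<p[0]<.9: print("scene tray",c.round(0),p.round(4),round(i,3))
E
python3 -c "
from h import *
state(); T=imaging.get_image('top');S_=imaging.get_image('scene')
findtrays(T,S_);scenetrays(S_)"
```

```text
t 27.6 pos [51.52 43.8  24.1 ] jaw -6.7deg tilt 0.1deg F [ 0.7 -1.7 -0. ] w 0.853 j7 -0.66
tray [222. 221.] [ 0.6003  0.2167 -0.0538] 0.954 [ 0.6005  0.2167 -0.0493] 0.884
tray [133. 252.] [ 0.5171  0.4376 -0.1115] 0.908 [ 0.5139  0.437  -0.1287] 0.9
scene tray [466. 211.] [ 0.5111  0.4372 -0.1326] 0.945
```

Tray B hasn't moved. Descending to pick it.

Emit:
{"op": "move_arm", "data": {
  "series": [
    [0, 0, -4, 0, 0, 0],
    [0, 0, -4, 0, 0, 0],
    [0, 0, -4, 0, 0, 0],
    [0, 0, -4, 0, 0, 0],
    [0, 0, -2.8, 0, 0, 0],
    [0, 0, -1.4, 0, 0, 0],
    [0, 0, 0, 0, 0, 0]
  ]
}}

```text
clock: 28.4
position: [0.5157, 0.4352, 0.0384]
ee_rot: [2.351, 2.083, -0.005]
force: [0.3, 0.1, 0.3]
width: 0.848
```

Emit:
{"op": "move_arm", "data": {
  "series": [
    [0, 0, 0, 0, 0, 0],
    [0, 0, 0, 0, 0, 0],
    [0, 0, 0, 0, 0, 0],
    [0, 0, 0, 0, 0, 0],
    [0, 0, 0, 0, 0, 0],
    [0, 0, 0, 0, 0, 0]
  ],
  "grip": 0.3
}}

```text
clock: 29.0
position: [0.5165, 0.4377, 0.0413]
ee_rot: [-2.35, -2.085, -0.003]
force: [-1.6, -0.8, 6.4]
width: 0.603
```

Emit:
{"op": "move_arm", "data": {
  "series": [
    [0, 0, 1, 0, 0, 0],
    [0, 0, 3.5, 0, 0, 0],
    [0, 0, 4, 0, 0, 0],
    [0, 0, 4, 0, 0, 0],
    [0, 0, 4, 0, 0, 0],
    [0, 0, 1.5, 0, 0, 0],
    [0, 0, 0, 0, 0, 0]
  ]
}}

```text
clock: 29.7
position: [0.5168, 0.4377, 0.2225]
ee_rot: [-2.35, -2.085, -0.007]
force: [0.5, -0.3, -2.7]
width: 0.607
```

Emit:
{"op": "move_arm", "data": {
  "series": [
    [0.72, -4.11, 0, 0, 0, 0.3],
    [0.72, -4.11, 0, 0, 0, 0.3],
    [0.72, -4.11, 0, 0, 0, 0.3],
    [0.72, -4.11, 0, 0, 0, 0.3],
    [0.72, -4.11, 0, 0, 0, 0.3],
    [0.72, -4.11, 0, 0, 0, 0.3]
  ]
}}

```text
clock: 30.3
position: [0.5578, 0.1886, 0.2175]
ee_rot: [-2.316, -2.122, 0.005]
force: [1.3, 0.0, -1.8]
width: 0.603
```

Emit:
{"op": "move_arm", "data": {
  "series": [
    [0.72, -4.11, 0, 0, 0, 0.3],
    [0.72, -4.11, 0, 0, 0, 0.3],
    [0.72, -4.11, 0, 0, 0, 0.3],
    [0.72, -4.11, 0, 0, 0, 0.3],
    [0.72, -4.11, 0, 0, 0, 0.3],
    [0, 0, 0, 0, 0, 0],
    [0, 0, 0, 0, 0, 0],
    [0, 0, 0, 0, 0, 0]
  ]
}}

```text
clock: 31.1
position: [0.5942, -0.0137, 0.2182]
ee_rot: [-2.286, -2.152, 0.003]
force: [0.3, -0.1, -1.7]
width: 0.604
```

Emit:
{"op": "move_arm", "data": {
  "series": [
    [0, 0, -2, 0, 0, 0],
    [0, 0, -2, 0, 0, 0],
    [0, 0, -1, 0, 0, 0],
    [0, 0, -0.5, 0, 0, 0],
    [0, 0, -0.3, 0, 0, 0],
    [0, 0, -0.1, 0, 0, 0],
    [0, 0, 0, 0, 0, 0]
  ]
}}

```text
clock: 31.8
position: [0.5954, -0.015, 0.1612]
ee_rot: [2.288, 2.152, 0.001]
force: [-0.4, -0.6, -1.6]
width: 0.605
```

Emit:
{"op": "move_arm", "data": {
  "series": [
    [0, 0, -0.2, 0, 0, 0],
    [0, 0, -0.1, 0, 0, 0],
    [0, 0, 0, 0, 0, 0]
  ]
}}

```text
clock: 32.1
position: [0.5956, -0.0151, 0.1592]
ee_rot: [2.289, 2.151, 0.003]
force: [-4.2, 0.3, 9.9]
width: 0.603
```

Emit:
{"op": "move_arm", "data": {
  "series": [
    [0, 0, 0, 0, 0, 0],
    [0, 0, 0, 0, 0, 0],
    [0, 0, 0, 0, 0, 0],
    [0, 0, 0, 0, 0, 0],
    [0, 0, 3, 0, 0, 0],
    [0, 0, 3, 0, 0, 0],
    [0, 0, 3, 0, 0, 0]
  ],
  "grip": 0.85
}}

```text
clock: 32.8
position: [0.5948, -0.0151, 0.2486]
ee_rot: [-2.289, -2.152, 0.001]
force: [0.6, -0.2, -0.4]
width: 0.847
```

Emit:
{"op": "move_arm", "data": {
  "series": [
    [0.08, 3.88, 0, 0, 0, 0],
    [0.08, 3.88, 0, 0, 0, 0],
    [0.08, 3.88, 0, 0, 0, 0],
    [0.08, 3.88, 0, 0, 0, 0],
    [0.08, 3.88, 0, 0, 0, 0],
    [0.08, 3.88, 0, 0, 0, 0],
    [0, 0, 0, 0, 0, 0],
    [0, 0, 0, 0, 0, 0]
  ],
  "grip": 0.6
}}

```text
clock: 33.6
position: [0.5995, 0.2188, 0.2472]
ee_rot: [2.286, 2.155, -0.001]
force: [-0.8, -1.2, -0.3]
width: 0.6
```

```bash
python3 -c "
from h import *
state(); T=imaging.get_image('top');S_=imaging.get_image('scene')
findtrays(T,S_)
for c,d in(('top',T),('scene',S_)):
  for o in outline_of(c,'cover_grip')[:1]: print(c,o['p'],fit([(d,o['mask'])],COVER))
cv2.imwrite('pics/s8.png',np.hstack([cv2.resize(S_['color'][150:360,200:440,::-1],(400,350)),cv2.resize(T['color'][150:290,240:400,::-1],(400,350))]))"
```

```text
t 33.6 pos [59.95 21.88 24.72] jaw -3.4deg tilt 0.0deg F [-0.8 -1.2 -0.3] w 0.600 j7 -0.25
tray [225. 221.] [0.598  0.2145 0.008 ] 0.906 [ 0.5995  0.2156 -0.0328] 0.851
top 0.81 (array([ 0.60276953,  0.21202509, -0.05925504]), np.float64(0.849265286775162))
scene 0.58 (array([ 0.59660113,  0.22045387, -0.05683629]), np.float64(0.9462690404267626))
```

View pics/s8.png

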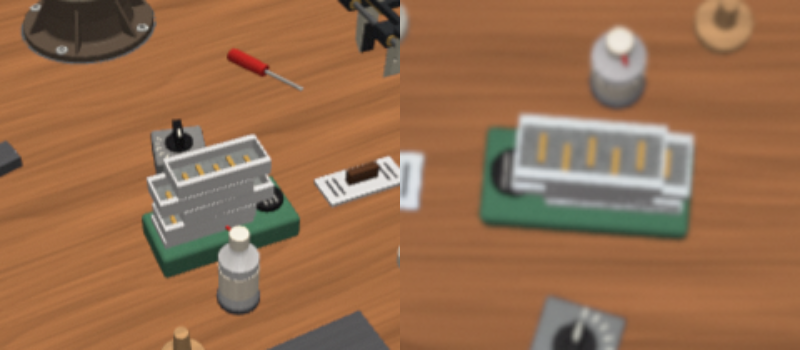

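All four trays are staggered and flat, and the cover hasn't moved. Picking up the cover.

Emit:
{"op": "move_arm", "data": {
  "series": [
    [0, 0, -4, 0, 0, 0],
    [0, 0, -4, 0, 0, 0],
    [0, 0, -4, 0, 0, 0],
    [0, 0, -4, 0, 0, 0],
    [0, 0, -3, 0, 0, 0],
    [0, 0, -1.5, 0, 0, 0],
    [0, 0, 0, 0, 0, 0],
    [0, 0, 0, 0, 0, 0]
  ]
}}

```text
clock: 34.6
position: [0.6008, 0.2174, 0.044]
ee_rot: [2.289, 2.15, 0.002]
force: [-0.4, 1.1, 0.1]
width: 0.599
```

Emit:
{"op": "move_arm", "data": {
  "series": [
    [0, 0, 0, 0, 0, 0],
    [0, 0, 0, 0, 0, 0],
    [0, 0, 0, 0, 0, 0],
    [0, 0, 0, 0, 0, 0],
    [0, 0, 0, 0, 0, 0],
    [0, 0, 0, 0, 0, 0],
    [0, 0, 0, 0, 0, 0],
    [0, 0, 0, 0, 0, 0]
  ],
  "grip": 0
}}

```text
clock: 35.4
position: [0.6, 0.2178, 0.0428]
ee_rot: [2.289, 2.152, 0.0]
force: [0.7, 0.1, 1.3]
width: 0.151
```

Emit:
{"op": "move_arm", "data": {
  "series": [
    [0, 0, 1, 0, 0, 0],
    [0, 0, 3.5, 0, 0, 0],
    [0, 0, 4, 0, 0, 0],
    [0, 0, 4, 0, 0, 0],
    [0, 0, 4, 0, 0, 0],
    [0, 0, 4, 0, 0, 0],
    [0, 0, 0, 0, 0, 0]
  ]
}}

```text
clock: 36.1
position: [0.6025, 0.2179, 0.2543]
ee_rot: [2.287, 2.149, 0.014]
force: [-0.1, -0.0, -1.1]
width: 0.149
```

Emit:
{"op": "move_arm", "data": {
  "series": [
    [-0.11, -4.3, 0, 0, 0, 0],
    [-0.11, -4.3, 0, 0, 0, 0],
    [-0.11, -4.3, 0, 0, 0, 0],
    [-0.11, -4.3, 0, 0, 0, 0],
    [-0.11, -4.3, 0, 0, 0, 0],
    [-0.11, -4.3, 0, 0, 0, 0],
    [0, 0, 0, 0, 0, 0],
    [0, 0, 0, 0, 0, 0]
  ]
}}

```text
clock: 36.9
position: [0.5927, -0.0417, 0.2477]
ee_rot: [-2.292, -2.148, 0.0]
force: [0.2, 0.9, -0.8]
width: 0.152
```

Emit:
{"op": "move_arm", "data": {
  "series": [
    [0, 0, 0, 0, 0, 0],
    [0, 0, -2, 0, 0, 0],
    [0, 0, -2, 0, 0, 0],
    [0, 0, -1.2, 0, 0, 0],
    [0, 0, -0.6, 0, 0, 0],
    [0, 0, -0.3, 0, 0, 0],
    [0, 0, 0, 0, 0, 0]
  ]
}}

```text
clock: 37.6
position: [0.5934, -0.04, 0.1869]
ee_rot: [2.288, 2.152, 0.0]
force: [0.7, -0.7, -1.1]
width: 0.148
```

Emit:
{"op": "move_arm", "data": {
  "series": [
    [0, 0, -0.2, 0, 0, 0],
    [0, 0, -0.1, 0, 0, 0],
    [0, 0, 0, 0, 0, 0]
  ]
}}

```text
clock: 37.9
position: [0.5938, -0.0403, 0.1848]
ee_rot: [2.288, 2.151, 0.002]
force: [-1.1, 0.8, 4.1]
width: 0.149
```

Emit:
{"op": "move_arm", "data": {
  "series": [
    [0, 0, 0, 0, 0, 0],
    [0, 0, 0, 0, 0, 0],
    [0, 0, 0, 0, 0, 0],
    [0, 0, 2, 0, 0, 0],
    [0, 0, 4, 0, 0, 0],
    [0, 0, 0, 0, 0, 0]
  ],
  "grip": 0.5
}}

```text
clock: 38.5
position: [0.5957, -0.041, 0.2483]
ee_rot: [2.286, 2.148, 0.008]
force: [0.7, -0.3, -0.2]
width: 0.495
```

Emit:
{"op": "move_arm", "data": {
  "series": [
    [-2, 0.45, 0, 0, 0, 7.75],
    [-2, 0.45, 0, 0, 0, 7.75],
    [-2, 0.45, 0, 0, 0, 7.75],
    [-2, 0.45, 0, 0, 0, 7.75],
    [-2, 0.45, 0, 0, 0, 7.75],
    [-2, 0.45, 0, 0, 0, 7.75],
    [-2, 0.45, 0, 0, 0, 7.75],
    [-1.95, 0.45, 0, 0, 0, 7.75]
  ]
}}

```text
clock: 39.3
position: [0.4328, -0.0041, 0.2435]
ee_rot: [-0.845, -3.026, -0.0]
force: [0.2, -0.1, 0.1]
width: 0.498
```

Emit:
{"op": "move_arm", "data": {
  "series": [
    [0, 0, -2, 0, 0, 7.75],
    [0, 0, -2, 0, 0, 7.75],
    [0, 0, -2, 0, 0, 0],
    [0, 0, 0, 0, 0, 0],
    [0, 0, 0, 0, 0, 0]
  ]
}}

```text
clock: 39.8
position: [0.4336, -0.0044, 0.1839]
ee_rot: [-0.439, -3.11, 0.001]
force: [0.2, -0.4, 0.0]
width: 0.504
```

```bash
python3 -c "
from h import *
state(); T=imaging.get_image('top');S_=imaging.get_image('scene')
topfit(T,.162,parts=[box(.056,.130,-.008,0),box(.014,.05,0,.024)]); topfit(S_,.162)
cv2.imwrite('pics/s9.png',np.hstack([cv2.resize(S_['color'][190:340,260:431,::-1],(400,350)),cv2.resize(T['color'][180:320,240:400,::-1],(400,350))]))"
```

```text
t 39.8 pos [43.36 -0.44 18.39] jaw 73.9deg tilt 0.0deg F [ 0.2 -0.4  0. ] w 0.504 j7 1.28
on dryer [ 0.58638352 -0.03281142 -0.15674324] 0.7073672504865165 [ 285  196   73   39 1571]
on dryer [ 0.5868778  -0.03715338 -0.75010569] 0.47134643916913954 [ 288  228   75   69 1520]
```

View pics/s9.png

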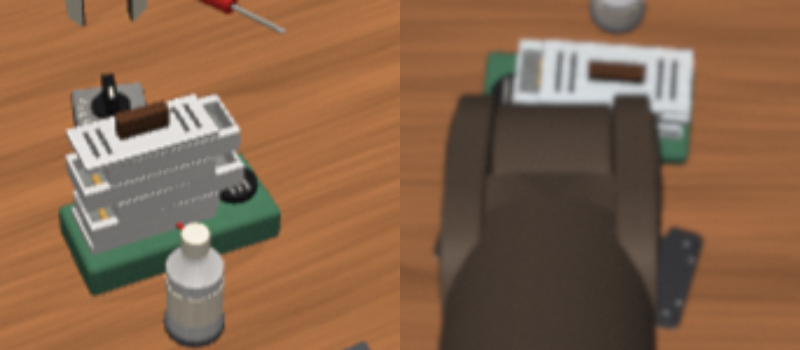

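The cover looks flat on top of the stack, straight above trays 1 and 3. I'll check it numerically before turning the selector.

```bash
python3 -c "
from h import *
T=imaging.get_image('top');S_=imaging.get_image('scene')
for c,d in(('scene',S_),('top',T)):
  for o in outline_of(c,'cover_grip')[:1]: print(c,o['p'],o['rect'],fit([(d,o['mask'])],COVER,.142))
# predicted vs seen plate corners and bar
s=np.array([.5947,-.041]);a=-.063
P=[[s[0]+np.cos(a)*x-np.sin(a)*y,s[1]+np.sin(a)*x+np.cos(a)*y,.156] for x,y in((-.028,-.065),(.028,-.065),(.028,.065),(-.028,.065))]
print(((proj(S_,P)-[260,190])*400/171).round(0).tolist(),((proj(T,P)-[240,180])*2.5).round(0).tolist())
"
```

```text
scene 0.97 [289.1, 228.6, 62.6, 37.0] (array([ 0.58863655, -0.03892887, -0.05185782]), np.float64(0.9414134550043685))
top 0.96 [298.5, 195.4, 58.8, 29.8] (array([ 0.59725477, -0.04020709, -0.07023489]), np.float64(0.8583233532934131))
[[65.0, 132.0], [85.0, 172.0], [218.0, 132.0], [194.0, 96.0]] [[289.0, 112.0], [293.0, 50.0], [145.0, 39.0], [139.0, 101.0]]
```

The cover reads (.593±.004, -.0395), level with the seat. Gripping the selector bar next.

Emit:
{"op": "move_arm", "data": {
  "series": [
    [0, 0, -4, 0, 0, 0],
    [0, 0, -4, 0, 0, 0],
    [0, 0, -2.2, 0, 0, 0],
    [0, 0, -1.2, 0, 0, 0],
    [0, 0, 0, 0, 0, 0],
    [0, 0, 0, 0, 0, 0]
  ]
}}

```text
clock: 40.7
position: [0.4341, -0.0042, 0.0702]
ee_rot: [0.438, 3.111, 0.0]
force: [0.1, 0.2, 1.0]
width: 0.5
```

Emit:
{"op": "move_arm", "data": {
  "series": [
    [0, 0, 0, 0, 0, 0],
    [0, 0, 0, 0, 0, 0],
    [0, 0, 0, 0, 0, 0],
    [0, 0, 0, 0, 0, 0],
    [0, 0, 0, 0, 0, 0],
    [0, 0, 0, 0, 0, 0],
    [0, 0, 0, 0, 0, 0]
  ],
  "grip": 0,
  "force": 25
}}

```text
clock: 41.4
position: [0.4338, -0.0047, 0.07]
ee_rot: [0.439, 3.11, -0.0]
force: [-1.5, -2.9, 5.9]
width: 0.151
```

Gripped, reading 13.9 mm. Turning 80° clockwise.

Emit:
{"op": "move_arm", "data": {
  "series": [
    [0, 0, 0, 0, 0, -8],
    [0, 0, 0, 0, 0, -8],
    [0, 0, 0, 0, 0, -8],
    [0, 0, 0, 0, 0, -8],
    [0, 0, 0, 0, 0, -8],
    [0, 0, 0, 0, 0, -8],
    [0, 0, 0, 0, 0, -8],
    [0, 0, 0, 0, 0, -8]
  ]
}}

```text
clock: 42.2
position: [0.4333, -0.0048, 0.0698]
ee_rot: [-2.026, -2.401, 0.001]
force: [-3.0, 0.3, -0.4]
width: 0.175
```

Emit:
{"op": "move_arm", "data": {
  "series": [
    [0, 0, 0, 0, 0, -8],
    [0, 0, 0, 0, 0, -8],
    [0, 0, 0, 0, 0, 0],
    [0, 0, 0, 0, 0, 0],
    [0, 0, 0, 0, 0, 0]
  ]
}}

```text
clock: 42.7
position: [0.4332, -0.0043, 0.0696]
ee_rot: [-2.333, -2.103, 0.001]
force: [-2.0, -0.4, -0.4]
width: 0.15
```

Emit:
{"op": "move_arm", "data": {
  "series": [
    [0, 0, 0, 0, 0, 0],
    [0, 0, 0, 0, 0, 0],
    [0, 0, 0, 0, 0, 0],
    [0, 0, 2, 0, 0, 0],
    [0, 0, 4, 0, 0, 0],
    [0, 0, 4, 0, 0, 0],
    [0, 0, 4, 0, 0, 0],
    [0, 0, 4, 0, 0, 0]
  ],
  "grip": 0.5
}}

```text
clock: 43.5
position: [0.4336, -0.0045, 0.2513]
ee_rot: [2.335, 2.101, -0.0]
force: [0.9, 2.4, -0.5]
width: 0.502
```

Emit:
{"op": "move_arm", "data": {
  "series": [
    [0, 4.5, 0.5, 0, 0, 0],
    [0, 4.5, 0.5, 0, 0, 0],
    [0, 4.5, 0.5, 0, 0, 0],
    [0, 4.5, 0.5, 0, 0, 0],
    [0, 4.5, 0.5, 0, 0, 0],
    [0, 4.5, 0.5, 0, 0, 0],
    [0, 4.5, 0.5, 0, 0, 0],
    [0, 0, 0, 0, 0, 0]
  ]
}}

```text
clock: 44.3
position: [0.4324, 0.3181, 0.2845]
ee_rot: [-2.325, -2.112, -0.002]
force: [-0.6, -0.6, -0.4]
width: 0.499
```

```bash
python3 -c "
from h import *
state(); T=imaging.get_image('top');S_=imaging.get_image('scene')
for c,d in(('scene',S_),('top',T)):
  for o in outline_of(c,'cover_grip')[:1]: print(c,o['p'],fit([(d,o['mask'])],COVER,.142))
cv2.imwrite('pics/s10.png',np.hstack([cv2.resize(S_['color'][190:340,260:431,::-1],(400,350)),cv2.resize(T['color'][180:320,240:400,::-1],(400,350))]))"
```

```text
t 44.3 pos [43.24 31.81 28.45] jaw -5.5deg tilt 0.1deg F [-0.6 -0.6 -0.4] w 0.499 j7 -0.57
scene 0.76 (array([ 0.58931606, -0.03874004, -0.0450664 ]), np.float64(0.9605494557726127))
top 0.73 (array([ 0.59664584, -0.03939588, -0.06690942]), np.float64(0.9488742236024845))
```

View pics/s10.png

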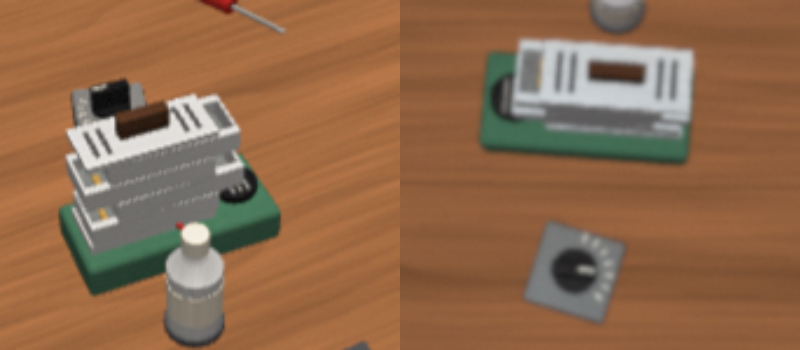

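The line points right, at about 90–96° where 96° is expected. I'll zoom in to confirm it and check the bystanders.

```bash
python3 -c "
from h import *
T=imaging.get_image('top')
g=T['color'].mean(2); c=proj(T,[[.4345,-.005,.073]])[0]; print(c)
ys,xs=np.mgrid[0:480,0:640]; r=np.hypot(xs-c[0],ys-c[1]); a=np.degrees(np.arctan2(xs-c[0],c[1]-ys))
for k in range(0,360,12):
  m=(r>3)&(r<8)&(np.abs((a-k+180)%360-180)<9); print(k,int(g[m].mean()),end='; ')
for n in('jar','mandrel_block','oilstone','dish','wax_block','hammer','screwdriver'):
  o=outline_of('top',n); print(n,o and o[0]['rect'])
cv2.imwrite('pics/s11.png',cv2.resize(T['color'][262:312,280:340,::-1],None,fx=8,fy=8,interpolation=cv2.INTER_CUBIC))"
```

```text
[309.37389099 286.70856857]
0 52; 12 52; 24 46; 36 45; 48 44; 60 43; 72 55; 84 95; 96 134; 108 113; 120 66; 132 44; 144 37; 156 37; 168 38; 180 38; 192 39; 204 38; 216 39; 228 36; 240 35; 252 39; 264 42; 276 42; 288 39; 300 40; 312 45; 324 44; 336 42; 348 47; jar [220.5, 144.3, 23.7, 28.4]
mandrel_block [358.7, 147.9, 24.3, 23.0]
oilstone [487.1, 284.9, 42.5, 76.5]
dish [119.8, 193.0, 26.8, 19.1]
wax_block [458.1, 191.3, 29.6, 26.9]
hammer [485.9, 284.7, 40.8, 78.9]
screwdriver [205.5, 315.7, 25.0, 61.0]
```

View pics/s11.png

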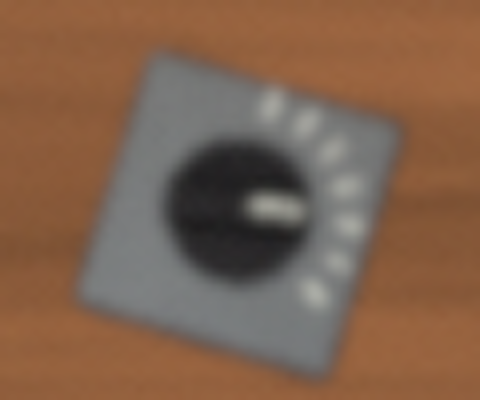

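```bash
python3 -c "
from cell import workorder; print(workorder.sign_off())"
```

```text
the job is handed in; nothing more can be done
None
```

The job is done and handed in; the sign-off reports no verdict. I set the cover aside and pressed the nozzle fully down, reaching about 24 N against the 5.3 N it needs. I then stacked the four trays I found, staggered, put the cover on top, and turned the selector four clicks clockwise.

**Last checks**
- **Trays:** in the pictures they lie flat and alternate correctly. Each touched down at its expected height, rising in 24 mm steps.
- **Cover:** it reads within about 2 mm of the seat centre along y, and its yaw agrees with the seat's.
- **Selector:** the white line points at the fifth mark, about 98° measured against 96° expected for four clicks.
- **Nozzle and gripper:** the cap was back up in every later picture, and the gripper was clear of everything at hand-in.

**Disagreements**
- The two cameras differ by 5–7 mm in x, as they did for the seat before. I trusted the top camera and the arm's own position.
- In the last network check, the oilstone result was really the hammer. The arm's work stayed clear of the oilstone, but I did not confirm its position at the end.
- The screwdriver's outline was about 10 pixels larger than at the start. The arm hid part of the picture, and nothing had touched it.

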